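# Change over the wax hob at the bottle-sealing bench

## Task

Change the hob over from the kettle to the wax pans: first pull the heat fader all the way down to off, before the kettle is moved, then slide the kettle off its heating plate onto any empty resting mark (the thin circles near you), slide every wax pan onto a heating plate of its own (the dark discs), centred, and put one bar of wax into each pan. When all that is done, with the heat still off until then, slide the fader up so that the middle of its cap is level with the brass pointer. Never lift or tip the kettle or the pans - slide them along the hob - and leave everything else on the bench where it stands.

Things in the scene. Friction and masses are not known exactly. Their poses are not given: they have to be found in the camera images.
- hob: Fixed flat steel hob, 320 (x) x 580 (y) mm, its smooth flat top (friction about 0.3) 30 mm above the bench, no rim. Origin: centre of its underside; turned up to 0.04 rad.
- kettle: Small steel kettle 100 mm across, 0.45-0.8 kg, starts on heat1. Origin: centre of its underside. Short spout along its +x to 74 mm from the axis (starts pointing away from the robot within 0.45 rad). Over its centre a level black grip bar along its x: 72 long, 14 wide (y), 14 thick, its middle 97 mm above the underside, 23 mm of free space under it, thin wires at both ends.
- pan1: Identical open aluminium wax pan (2 or 3 are present, an absent one reads None), 96 mm across, base 86, 55 tall, wall 3, inner floor at 5 mm, 0.3-0.5 kg; starts on a resting mark. Origin: centre of underside. Black handle: level bar along its -x axis (to the robot, within 0.3 rad), 15 mm wide (y), 12 thick, 45 to 115 mm from the pan's axis, its middle 50 mm above the underside.
- pan2: Identical open aluminium wax pan (2 or 3 are present, an absent one reads None), 96 mm across, base 86, 55 tall, wall 3, inner floor at 5 mm, 0.3-0.5 kg; starts on a resting mark. Origin: centre of underside. Black handle: level bar along its -x axis (to the robot, within 0.3 rad), 15 mm wide (y), 12 thick, 45 to 115 mm from the pan's axis, its middle 50 mm above the underside.
- pan3: Identical open aluminium wax pan (2 or 3 are present, an absent one reads None), 96 mm across, base 86, 55 tall, wall 3, inner floor at 5 mm, 0.3-0.5 kg; starts on a resting mark. Origin: centre of underside. Black handle: level bar along its -x axis (to the robot, within 0.3 rad), 15 mm wide (y), 12 thick, 45 to 115 mm from the pan's axis, its middle 50 mm above the underside.
- bar1: One of three identical cream bars of solid wax, 50 (its x) x 26 (y) x 28 mm (z), 40 g, lying on a fixed dark wooden board 210 x 100 x 4 mm thick on the bench beside the hob (left or right of it); origin: centre of its underside.
- bar2: One of three identical cream bars of solid wax, 50 (its x) x 26 (y) x 28 mm (z), 40 g, lying on a fixed dark wooden board 210 x 100 x 4 mm thick on the bench beside the hob (left or right of it); origin: centre of its underside.
- bar3: One of three identical cream bars of solid wax, 50 (its x) x 26 (y) x 28 mm (z), 40 g, lying on a fixed dark wooden board 210 x 100 x 4 mm thick on the bench beside the hob (left or right of it); origin: centre of its underside.
- heat1: One of three identical heating plates (in any order): dark solid disc 100 mm across, bright dot at its centre, flush in the hob's top, 135 mm apart in a row along the hob's y in the half far from the robot. Origin: its centre, on the hob's top.
- heat2: One of three identical heating plates (in any order): dark solid disc 100 mm across, bright dot at its centre, flush in the hob's top, 135 mm apart in a row along the hob's y in the half far from the robot. Origin: its centre, on the hob's top.
- heat3: One of three identical heating plates (in any order): dark solid disc 100 mm across, bright dot at its centre, flush in the hob's top, 135 mm apart in a row along the hob's y in the half far from the robot. Origin: its centre, on the hob's top.
- rest1: One of four identical resting marks (in any order): thin dark circle 100 mm across on the hob's top, 135 mm apart in a row along the hob's y, 160 mm nearer the robot than the heating plates and staggered half a step from them. At least one is empty at the start. Origin: its centre, on the hob's top.
- rest2: One of four identical resting marks (in any order): thin dark circle 100 mm across on the hob's top, 135 mm apart in a row along the hob's y, 160 mm nearer the robot than the heating plates and staggered half a step from them. At least one is empty at the start. Origin: its centre, on the hob's top.
- rest3: One of four identical resting marks (in any order): thin dark circle 100 mm across on the hob's top, 135 mm apart in a row along the hob's y, 160 mm nearer the robot than the heating plates and staggered half a step from them. At least one is empty at the start. Origin: its centre, on the hob's top.
- rest4: One of four identical resting marks (in any order): thin dark circle 100 mm across on the hob's top, 135 mm apart in a row along the hob's y, 160 mm nearer the robot than the heating plates and staggered half a step from them. At least one is empty at the start. Origin: its centre, on the hob's top.
- fader (a joint): Fader position, m: 0 = off, the stop at the robot's end (by the white bar); 0.1 = full heat, far end. About 1.5 N of friction, stays where left. Its slot runs along the middle of the top of a fixed grey box, 200 (along slot) x 90 x 45 mm high, on the bench beside the hob, opposite the wax; the slot points away from the robot (world x within 0.08 rad).
- fader_top (a point): Centre of the top face of the fader's black cap. The cap is 14 mm along the slot (x), 30 across, 26 tall; its top is 75 mm above the bench and 30 mm above the box. A white line across its top shows its middle. Can be pinched across x or pushed.
- pointer: Small brass pointer lying on top of the control box beside the slot on its left (+y) side, 27 mm from the slot's middle; its thin tip shows the wanted heat. Origin: on the box top, level along the slot with the wanted middle of the cap; its x axis lies along the slot, pointing to full heat. Does not touch the fader.
- bottle1: Bystander, to be left alone: dark bottle 76 mm across, 270 tall. Origin: underside centre.
- bottle2: Bystander, to be left alone: dark bottle 76 mm across, 270 tall. Origin: underside centre.
- corkbox: Bystander, to be left alone: small cardboard box 60 x 45 x 35 mm. Origin: underside centre.
- cork1: Bystander, to be left alone: upright cork, 24 mm across, 42 tall. Origin: underside centre.
- cork2: Bystander, to be left alone: upright cork, 24 mm across, 42 tall. Origin: underside centre.
- jar: Bystander, to be left alone: glass jar 60 mm across, 75 tall. Origin: underside centre.
Not all that is in view belongs to the job. Leave any orange or pink look-alike of the bar2 alone.

How it is judged:
On the way, in this order (a step that is already met when the one before it is completed fails the run):
1. the fader is fully off (within 4 mm of its stop) while the kettle is still on its heating plate (within 25 mm) (value of joint fader below 0.004 m and horizontal distance between kettle and heat1 below 0.025 m), for 0.2 s.
2. with the fader still off (within 4 mm), the kettle is on a resting mark and every pan is on a heating plate (each within 15 mm of the centre) with a wax bar in it ((horizontal distance between kettle and rest1 below 0.015 m or horizontal distance between kettle and rest2 below 0.015 m or horizontal distance between kettle and rest3 below 0.015 m or horizontal distance between kettle and rest4 below 0.015 m) and z of kettle in the frame of hob between 0.025 and 0.035 m and angle between each of kettle, pan1, pan2, pan3's own z axis and vertical below 0.1 rad and (horizontal distance between pan1 and heat1 below 0.015 m or horizontal distance between pan1 and heat2 below 0.015 m or horizontal distance between pan1 and heat3 below 0.015 m) and z of pan1 in the frame of hob between 0.025 and 0.035 m and ((horizontal distance between bar1 and pan1 below 0.04 m and z of bar1 in the frame of pan1 between -0.005 and 0.035 m) or (horizontal distance between bar2 and pan1 below 0.04 m and z of bar2 in the frame of pan1 between -0.005 and 0.035 m) or (horizontal distance between bar3 and pan1 below 0.04 m and z of bar3 in the frame of pan1 between -0.005 and 0.035 m)) and (horizontal distance between pan2 and heat1 below 0.015 m or horizontal distance between pan2 and heat2 below 0.015 m or horizontal distance between pan2 and heat3 below 0.015 m) and z of pan2 in the frame of hob between 0.025 and 0.035 m and ((horizontal distance between bar1 and pan2 below 0.04 m and z of bar1 in the frame of pan2 between -0.005 and 0.035 m) or (horizontal distance between bar2 and pan2 below 0.04 m and z of bar2 in the frame of pan2 between -0.005 and 0.035 m) or (horizontal distance between bar3 and pan2 below 0.04 m and z of bar3 in the frame of pan2 between -0.005 and 0.035 m)) and (horizontal distance between pan3 and heat1 below 0.015 m or horizontal distance between pan3 and heat2 below 0.015 m or horizontal distance between pan3 and heat3 below 0.015 m) and z of pan3 in the frame of hob between 0.025 and 0.035 m and ((horizontal distance between bar1 and pan3 below 0.04 m and z of bar1 in the frame of pan3 between -0.005 and 0.035 m) or (horizontal distance between bar2 and pan3 below 0.04 m and z of bar2 in the frame of pan3 between -0.005 and 0.035 m) or (horizontal distance between bar3 and pan3 below 0.04 m and z of bar3 in the frame of pan3 between -0.005 and 0.035 m)) and value of joint fader below 0.004 m), for 0.2 s.
At the end, for the whole second after the job is handed in: The kettle stands on the hob within 15 mm of the centre of a resting mark, every pan stands on the hob within 15 mm of the centre of a heating plate and has a wax bar lying in it, the middle of the fader's cap is within 5 mm of the pointer along the slot, and all is at rest ((horizontal distance between kettle and rest1 below 0.015 m or horizontal distance between kettle and rest2 below 0.015 m or horizontal distance between kettle and rest3 below 0.015 m or horizontal distance between kettle and rest4 below 0.015 m) and z of kettle in the frame of hob between 0.025 and 0.035 m and angle between each of kettle, pan1, pan2, pan3's own z axis and vertical below 0.1 rad and (horizontal distance between pan1 and heat1 below 0.015 m or horizontal distance between pan1 and heat2 below 0.015 m or horizontal distance between pan1 and heat3 below 0.015 m) and z of pan1 in the frame of hob between 0.025 and 0.035 m and ((horizontal distance between bar1 and pan1 below 0.04 m and z of bar1 in the frame of pan1 between -0.005 and 0.035 m) or (horizontal distance between bar2 and pan1 below 0.04 m and z of bar2 in the frame of pan1 between -0.005 and 0.035 m) or (horizontal distance between bar3 and pan1 below 0.04 m and z of bar3 in the frame of pan1 between -0.005 and 0.035 m)) and (horizontal distance between pan2 and heat1 below 0.015 m or horizontal distance between pan2 and heat2 below 0.015 m or horizontal distance between pan2 and heat3 below 0.015 m) and z of pan2 in the frame of hob between 0.025 and 0.035 m and ((horizontal distance between bar1 and pan2 below 0.04 m and z of bar1 in the frame of pan2 between -0.005 and 0.035 m) or (horizontal distance between bar2 and pan2 below 0.04 m and z of bar2 in the frame of pan2 between -0.005 and 0.035 m) or (horizontal distance between bar3 and pan2 below 0.04 m and z of bar3 in the frame of pan2 between -0.005 and 0.035 m)) and (horizontal distance between pan3 and heat1 below 0.015 m or horizontal distance between pan3 and heat2 below 0.015 m or horizontal distance between pan3 and heat3 below 0.015 m) and z of pan3 in the frame of hob between 0.025 and 0.035 m and ((horizontal distance between bar1 and pan3 below 0.04 m and z of bar1 in the frame of pan3 between -0.005 and 0.035 m) or (horizontal distance between bar2 and pan3 below 0.04 m and z of bar2 in the frame of pan3 between -0.005 and 0.035 m) or (horizontal distance between bar3 and pan3 below 0.04 m and z of bar3 in the frame of pan3 between -0.005 and 0.035 m)) and x of fader_top in the frame of pointer between -0.005 and 0.005 m and linear speed of each of pan1, pan2, pan3, kettle below 0.02 m/s); the robot touches nothing.
It fails at once if the kettle or a pan is lifted off the hob (more than 12 mm) (z of any of pan1, pan2, pan3, kettle in the frame of hob above 0.042 m).
It fails at once if the kettle or a pan is tipped (more than 0.4 rad) (angle between any of pan1, pan2, pan3, kettle's own z axis and vertical above 0.4 rad).
It fails at once if a bystander is moved more than 30 mm (distance of any of bottle1, bottle2, corkbox, cork1, cork2, jar from where it was at the start of the episode above 0.03 m).
Of pan1, pan2, pan3 only 2 to 3 are there at a start; the rules pass over those that are not, and their reading is None.
At some moment in a run one of pan1, pan2, pan3 may be knocked a few centimetres aside while the robot is not near it.
It also fails if it takes over 210 s, if anything falls off the work surface, if the arm or the gripper's body presses on something with over 40 N, if the wrist force passes 120 N, or if a joint passes its speed limit or range.

## Robot

A 6-joint arm with a two-finger parallel gripper is mounted at the origin on the work surface. World frame = base frame: x ahead of the robot, y to its left, z up, the work surface at z = 0. Lengths are in m, angles in rad, forces in N, time in s.
With the tool pointing down it reaches from about 0.3 to 0.875 m from the base axis. Payload 4.2 kg.
Tool frame: the origin (TCP) lies between the finger pads; the fingertips stand 19 mm ahead of it and the grasp point (between the pads) is the TCP; z points along the fingers, x is the direction in which the jaws open and shut, and the axes are right-handed (so a half turn about z gives the same grasp; the last joint's range is limited). The gripper opens to 85 mm and grips with 20 to 120 N. Pads are 22 mm wide; open, the fingers measure 114 mm over their backs; the gripper's body (76 mm by 85 mm) begins 54 mm behind the grasp point. The pads swing forward as they close: fully open they stand 13 mm farther back than shut.
Start: joints at [1.322, 0.32, 1.565, -0, 1.257, -0.02], TCP at [0.13, 0.56, 0.25] pointing down, gripper open.
Joint ranges: [-3.11, 3.11], [-0.84, 2.01], [0.21, 2.61], [-1.34, 4.49], [0.05, 2.63], [-2.56, 2.56]. Speed limits (rad/s): [2.57, 2.57, 3.14, 3.14, 3.14, 3.14].

## Interface

Orientations are given as [roll, pitch, yaw] about the fixed x, y, z axes, in that order (R = Rz(yaw) Ry(pitch) Rx(roll)).
In Python, from bench import robot gives the robot as it stands.
- The arm moves only by the tool play_rows, never from a script. Its argument "moves" is a list of rows, each an object of numbers: "tx", "ty", "tz": the shift along the world's x, y, z in mm; "wx", "wy", "wz": the turn, a rotation vector about the world's x, y, z in rad; "fingers": the opening, from 0 (shut) to 1 (fully open). A call has 1 to 20 rows; each row is the pose to reach, as a shift and turn from the pose commanded when the call began; what a row does not reach only later rows make up. A row lasts 1/12 s, in which the tool goes at most 41.7 mm and 7.16 degrees, less where a joint would pass 70% of its speed; a pose out of reach is approached as far as the arm can. A call with a gripper value outside its range is refused whole. The fingers move at their own pace and stop on an object; "squeeze" is the grip in N (left out, the last holds). Time passes only in rows, so rows that repeat a pose let the fingers close. It gives the time, the measured TCP pose, the force and the opening at its end, in the units of the state.
- robot.read_state(): the state, without advancing time (a new reading comes with each control period).
- robot.read_camera(name): name is "side" or "top"; returns (picture, depth): 480x640x3 uint8, red, green, blue; 480x640 float32, m along the optical axis (not along the pixel's ray), 0 where there is no reading.
- robot.camera_model(name): a dict with "K" (3x3 intrinsics, pixels), "k1" (the pictures are not rectified: a ray, as slopes to the right and down, at radius r is drawn at 1 + k1 r^2 times it, then the intrinsics apply), "world_to_cam" (4x4, takes a point from world to camera coordinates). Camera axes: x right, y down, z forward; pixel columns grow to the right and rows downward; lengths in m; the calibration is good to about 2 mm. A picture is of the moment at which its call begins. camera_model takes no time and is no camera call.
- robot.hand_in(): hands the job in, once; it reports no verdict.
The state is a dict: "t": time; "qpos": joint angles; "dq": joint speeds; "joint_torque": joint torques, N m; "position": TCP position; "orientation": TCP orientation; "contact_force": force on the tool from outside, world axes, zero at the start; "moment": the same for the moment, N m; "finger_gap": finger opening in m.
Only numpy, scipy, OpenCV 4.12 (cv2) and the standard library are available. Lean on these libraries where they do the work, as an engineer would, in place of code of your own. Each camera call takes 0.05 s, during which the arm holds its last target.

## Working session

There is one attempt and no reset: what is moved stays moved. The work goes in short steps, Python scripts to look and compute and a tool call to move; the robot and the scene stay as the last step left them, time stands still between calls to the robot, and variables do not carry over. Pictures are saved under pics/ and viewed, and the job is handed in when it is done.

Besides the shell and the picture viewer there is one more tool, called after "Emit:" as name(argument=value, ...), one argument or row to a line, values as JSON. play_rows: Moves the arm, as the interface text tells. Its arguments: {"type":"object","properties":{"moves":{"type":"array","items":{"type":"object","properties":{"tx":{"type":"number"},"ty":{"type":"number"},"tz":{"type":"number"},"wx":{"type":"number"},"wy":{"type":"number"},"wz":{"type":"number"},"fingers":{"type":"number"}}}},"squeeze":{"type":"number"}},"required":["moves"]}

```bash
ls; mkdir -p pics; cat > h.py <<'E'
import numpy as np,cv2
from bench import robot
def grab(n,tag):
    p,d=robot.read_camera(n); cv2.imwrite(f'pics/{tag}.png',p[:,:,::-1]); np.savez(f'pics/{tag}.npz',p=p,d=d); return p,d
def ray(n,uv):
    m=robot.camera_model(n);K=np.array(m['K']);T=np.array(m['world_to_cam'])
    uv=np.atleast_2d(np.array(uv,float))
    x=np.c_[(uv[:,0]-K[0,2])/K[0,0],(uv[:,1]-K[1,2])/K[1,1]]
    s=x.copy()
    for _ in range(20): s=x/(1+m['k1']*(s**2).sum(1,keepdims=True))
    R=T[:3,:3];C=-R.T@T[:3,3]
    return C,np.c_[s,np.ones(len(s))]@R
def plane(n,uv,z):
    C,d=ray(n,uv); return C+d*((z-C[2])/d[:,2])[:,None]
def proj(n,X):
    m=robot.camera_model(n);K=np.array(m['K']);T=np.array(m['world_to_cam'])
    X=np.atleast_2d(X)@T[:3,:3].T+T[:3,3]; s=X[:,:2]/X[:,2:]
    s=s*(1+m['k1']*(s**2).sum(1,keepdims=True))
    return np.c_[s[:,0]*K[0,0]+K[0,2],s[:,1]*K[1,1]+K[1,2]]
def cloud(n,d):
    v,u=np.mgrid[0:480,0:640]; C,r=ray(n,np.c_[u.ravel(),v.ravel()])
    return (C+r*d.ravel()[:,None]).reshape(480,640,3)
E
python3 - <<'E'
from h import *
for n in('top','side'):
    grab(n,n+'0'); m=robot.camera_model(n); print(m,ray(n,[[320,240]]))
print(robot.read_state())
E
```

```text
pics
{'K': array([[527.98932457,   0.        , 318.74294517],
       [  0.        , 527.98932457, 240.82328516],
       [  0.        ,   0.        ,   1.        ]]), 'k1': 0.024822043948130697, 'world_to_cam': array([[-2.35818854e-02, -9.99721550e-01, -8.47377306e-04,
        -3.64198282e-02],
       [-9.98783272e-01,  2.35964574e-02, -4.33033827e-02,
         5.61007212e-01],
       [ 4.33113199e-02, -1.74829127e-04, -9.99061609e-01,
         1.56185152e+00],
       [ 0.00000000e+00,  0.00000000e+00,  0.00000000e+00,
         1.00000000e+00]])} (array([ 0.49181992, -0.04937441,  1.58464854]), array([[ 0.04481256, -0.00259179, -0.9989961 ]]))
{'K': array([[576.94949623,   0.        , 321.91574583],
       [  0.        , 576.94949623, 235.82693937],
       [  0.        ,   0.        ,   1.        ]]), 'k1': -0.07801861252274589, 'world_to_cam': array([[ 0.94544874, -0.32571359, -0.00611089, -0.52733368],
       [-0.25505287, -0.72841149, -0.6358968 ,  0.15114752],
       [ 0.20266899,  0.60276642, -0.77174991,  1.4248388 ],
       [ 0.        ,  0.        ,  0.        ,  1.        ]])} (array([ 0.24834694, -0.92050714,  1.19251096]), array([[ 0.19768483,  0.59857935, -0.77632906]]))
{'t': 0.1, 'qpos': array([ 1.32202585e+00,  3.20229679e-01,  1.56556733e+00, -3.03622284e-06,
        1.25739427e+00, -1.99946803e-02]), 'dq': array([-0.00068967, -0.00289658, -0.00506965, -0.00178124, -0.00037771,
        0.00039022]), 'joint_torque': array([ 4.94997166e-04, -4.16411591e+01, -2.34706038e+01,  1.35478172e-04,
        4.80712974e-03,  9.08635002e-06]), 'position': array([0.13030039, 0.55963184, 0.24956133]), 'orientation': array([-3.14156358e+00,  1.59836803e-03,  1.34202149e+00]), 'contact_force': array([-0.41719902, -0.6353301 ,  0.53405966]), 'moment': array([ 0.02097745,  0.01475392, -0.02909825]), 'finger_gap': 0.08531182699804384}
```

View pics/top0.png

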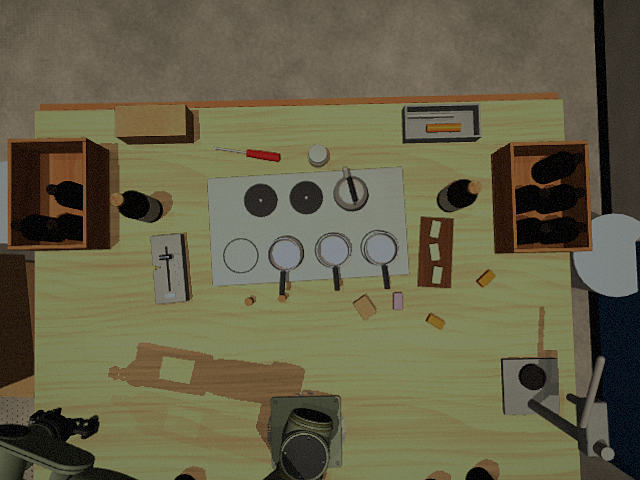

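View pics/side0.png

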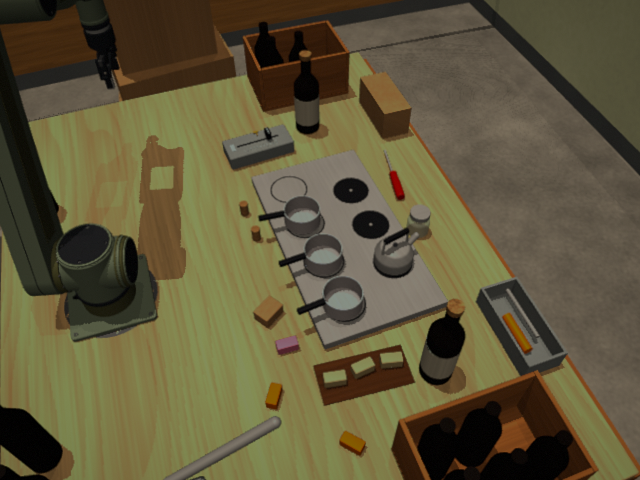

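The top view shows the fader box at px (170,268) on the left, the empty mark at (241,256), and pans at (286,253), (333,250) and (380,248). The free plates are at (261,200) and (306,197), with the kettle at (350,190).

Wax candidates:
- Cream bars on the board at (435,228), (433,251) and (437,275). These fit the description, so I choose them.
- Orange blocks at (486,278) and (435,321), the pink block at (398,300), and the cardboard box at (364,306). I leave these alone.

Next I check close crops.

```bash
python3 - <<'E'
from h import *
p=np.load('pics/top0.npz')['p'][:,:,::-1]
cv2.imwrite('pics/c1.png',cv2.resize(p[160:310,200:460],None,fx=3,fy=3,interpolation=cv2.INTER_CUBIC))
a=cv2.resize(p[225:310,140:200],None,fx=6,fy=6,interpolation=cv2.INTER_CUBIC)
b=cv2.resize(p[210:295,410:470],None,fx=6,fy=6,interpolation=cv2.INTER_CUBIC)
cv2.imwrite('pics/c2.png',np.clip(np.hstack([a,b])*1.6,0,255).astype(np.uint8))
E
```

```text
(no output)
```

View pics/c1.png

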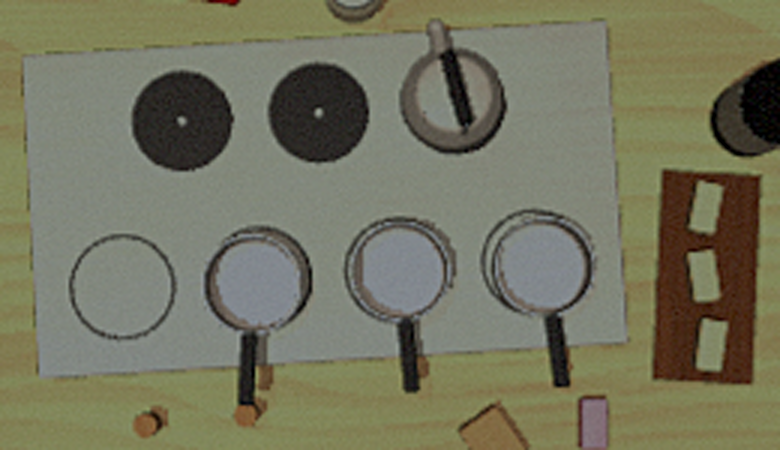

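View pics/c2.png

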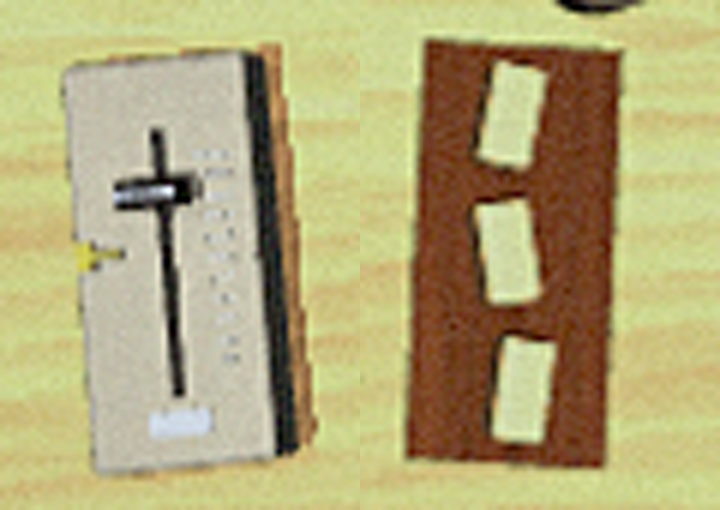

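The crops confirm the choice of the three cream bars on the board. The fader cap is at px (166,257), with the pointer tip at about (160,267). Now I measure.

```bash
cat > meas.py <<'E'
from h import *
np.set_printoptions(precision=4,suppress=True)
def comps(mask,amin=5):
    n,l,s,c=cv2.connectedComponentsWithStats(mask.astype(np.uint8)); return [(i,s[i],c[i],l==i) for i in range(1,n) if s[i,4]>=amin]
def heats_from(tag):
    pass
E
python3 - <<'E'
from meas import *
f=np.load('pics/top0.npz');p=f['p'];d=f['d']
g=p.max(2).astype(int)
def sub(u,v,w,h): return slice(v-h,v+h+1),slice(u-w,u+w+1)
# plates
for u,v in((261,200),(306,197)):
    m=np.zeros(g.shape,bool);s=sub(u,v,22,22);m[s]=g[s]<80
    m=cv2.morphologyEx(m.astype(np.uint8),cv2.MORPH_CLOSE,np.ones((5,5)))
    c=max(comps(m),key=lambda a:a[1][4]);print('plate',c[2],c[1],plane('top',c[2],.03))
# hob
s=slice(160,300),slice(200,420)
hsv=cv2.cvtColor(p,cv2.COLOR_RGB2HSV)
m=np.zeros(g.shape,np.uint8);m[s]=((hsv[s][...,1]<50)&(g[s]>90)).astype(np.uint8)
m=cv2.morphologyEx(m,cv2.MORPH_OPEN,np.ones((3,3)))
c=max(comps(m),key=lambda a:a[1][4]);cn=cv2.findContours(c[3].astype(np.uint8),0,2)[0]
h=cv2.convexHull(max(cn,key=len));P=plane('top',h[:,0],.03)
r=cv2.minAreaRect((P[:,:2]*1000).astype(np.float32));print('hob',r)
# depth-based: pans rims, kettle
X=cloud('top',d);z=X[...,2]
print('z at hob',np.median(z[220:235,230:300]),'bench',np.median(z[330:340,380:420]))
for nm,(u,v) in dict(p1=(286,253),p2=(333,250),p3=(380,248)).items():
    m=np.zeros(g.shape,bool);s=sub(u,v,26,26);m[s]=(z[s]>.06)&(z[s]<.1);m[268:]=0
    q=X[m][:,:2];(cx,cy),rr=cv2.minEnclosingCircle((q*1000).astype(np.float32));
    print(nm,cx,cy,rr,np.percentile(X[m][:,2],[5,50,95]))
    m2=np.zeros(g.shape,bool);s=slice(272,300),slice(u-12,u+13);m2[s]=(z[s]>.06)&(g[s]<70)
    q=X[m2];print(' handle',q.mean(0),len(q),q.min(0),q.max(0))
    e=cv2.fitLine(q[:,:2].astype(np.float32),cv2.DIST_L2,0,.01,.01).ravel();print('  line',e)
m=np.zeros(g.shape,bool);s=sub(351,188,20,24);m[s]=(g[s]<55)&(z[s]>.115)
q=X[m];print('kettlebar',q.mean(0),q.min(0),q.max(0),len(q),cv2.minAreaRect((q[:,:2]*1000).astype(np.float32)))
m=np.zeros(g.shape,bool);s=sub(351,192,24,24);m[s]=(z[s]>.045)
q=X[m];print('kettle',q.min(0),q.max(0))
E
```

```text
plate [260.2027 199.9782] [244 184  34  33 873] [[0.6841 0.1205 0.03  ]]
plate [305.8049 197.2091] [290 181  33  33 861] [[ 0.6892 -0.0144  0.03  ]]
hob ((608.6369018554688, -17.51171875), (327.068359375, 577.5681762695312), 2.1766092777252197)
z at hob 0.028856488723326135 bench -0.0015619792970393842
p1 521.8424682617188 52.20969009399414 47.932743072509766 [0.0645 0.0823 0.0887]
 handle [0.4394 0.0572 0.0843] 109 [0.4085 0.0485 0.0779] [0.4709 0.0657 0.0942]
  line [ 0.9976 -0.069   0.4394  0.0572]
p2 529.4773559570312 -89.99024963378906 49.20639419555664 [0.0666 0.0831 0.0883]
 handle [ 0.4424 -0.0958  0.0841] 90 [ 0.4164 -0.104   0.0771] [ 0.4674 -0.0877  0.0922]
  line [ 0.9961  0.0883  0.4424 -0.0958]
p3 527.8383178710938 -227.74490356445312 51.14878845214844 [0.0631 0.0814 0.0878]
 handle [ 0.4415 -0.237   0.0841] 86 [ 0.4184 -0.2464  0.0747] [ 0.4641 -0.2289  0.0927]
  line [ 0.9929  0.1187  0.4415 -0.237 ]
kettlebar [ 0.6954 -0.1434  0.144 ] [ 0.4918 -0.156   0.1241] [ 0.7322 -0.0494  1.5846] 119 ((606.030517578125, -111.92730712890625), (42.38440704345703, 256.9655456542969), 70.65673065185547)
kettle [ 0.4918 -0.19    0.0453] [ 0.7632 -0.0494  1.5846]
```

```bash
python3 - <<'E'
from meas import *
f=np.load('pics/top0.npz');p=f['p'];d=f['d'];g=p.max(2).astype(int)
X=cloud('top',d);z=X[...,2];ok=d>0
def sub(u,v,w,h): return slice(v-h,v+h+1),slice(u-w,u+w+1)
m=np.zeros(g.shape,bool);s=sub(351,188,14,22);m[s]=(g[s]<50)&ok[s]&(z[s]>.115)
v,u=np.nonzero(m);q=plane('top',np.c_[u,v],.134);print('kettlebar top',q.mean(0),len(q),cv2.minAreaRect((q[:,:2]*1000).astype(np.float32)),np.median(X[m][:,2]))
print('rest4 img',plane('top',[[240.5,255.5]],.03))
print(cv2.HoughCircles(cv2.resize(p[225:290,205:275,1],None,fx=4,fy=4,interpolation=cv2.INTER_CUBIC),cv2.HOUGH_GRADIENT,1,500,param1=80,param2=15,minRadius=60,maxRadius=80))
# fader
print('cap depth',[ (round(z[y,x],3)) for y,x in((256,166),(257,166),(258,167),(257,168))])
s=slice(225,310),slice(145,195)
hsv=cv2.cvtColor(p,cv2.COLOR_RGB2HSV)
m=np.zeros(g.shape,bool);m[s]=(hsv[s][...,1]>110)&(hsv[s][...,0]>15)&(hsv[s][...,0]<40);
for c in comps(m[:, :165],3): print('brass',c[1:3])
C=lambda a,b:((a+.5)/6-.5+140,(b+.5)/6-.5+225)
for nm,a,b,zz in(('captop L',113,193,.075),('captop R',192,186,.075),('ptr tip',125,254,.045),('slot far',156,130,.045),('slot near',179,395,.045),('white bar',180,424,.045),('box TL',63,68,.045),('box BL',95,472,.045),('box TR',243,52,.045),('box BR',275,458,.045)):
    print(nm,plane('top',[C(a,b)],zz)[0])
B=lambda a,b:((a+.5)/6-.5+410-60,(b+.5)/6-.5+210)
m=np.zeros(g.shape,bool);s=slice(212,292),slice(420,450);m[s]=(g[s]>120)&(z[s]>.01)&(p[s][...,2]>60)
for c in comps(m,40):
    vv,uu=np.nonzero(c[3]);q=plane('top',np.c_[uu,vv],.032);r=cv2.minAreaRect((q[:,:2]*1000).astype(np.float32))
    print('bar',c[2],q.mean(0),r,np.median(z[c[3]]))
E
```

```text
kettlebar top [ 0.6972 -0.1441  0.134 ] 117 ((697.2279663085938, -143.77218627929688), (70.60415649414062, 13.395875930786133), 12.476140022277832) 0.13228006196034925
rest4 img [[0.5214 0.1815 0.03  ]]
[[[143.5 122.5  71.3]]]
cap depth [np.float64(0.073), np.float64(0.073), np.float64(0.071), np.float64(0.074)]
brass (array([158, 234,   3,   1,   3], dtype=int32), array([159., 234.]))
brass (array([162, 234,   3,   1,   3], dtype=int32), array([163., 234.]))
brass (array([152, 266,   8,   4,  18], dtype=int32), array([154.5556, 267.2778]))
brass (array([162, 304,   3,   1,   3], dtype=int32), array([163., 304.]))
captop L [0.5226 0.4086 0.075 ]
captop R [0.525  0.3712 0.075 ]
ptr tip [0.4935 0.4122 0.045 ]
slot far [0.5533 0.3966 0.045 ]
slot near [0.4248 0.3869 0.045 ]
white bar [0.4108 0.3865 0.045 ]
box TL [0.5845 0.4413 0.045 ]
box BL [0.3888 0.4276 0.045 ]
box TR [0.5902 0.3541 0.045 ]
box BR [0.3933 0.341  0.045 ]
bar [434.8583 228.5583] [ 0.5872 -0.392   0.032 ] ((587.4283447265625, -392.08709716796875), (22.283428192138672, 46.79977798461914), 77.89120483398438) 0.030430372245833448
bar [434.1825 251.4683] [ 0.5198 -0.3878  0.032 ] ((519.7763671875, -387.29888916015625), (47.07215118408203, 23.636335372924805), 7.524474620819092) 0.030482313375679526
bar [436.68  274.408] [ 0.4525 -0.3929  0.032 ] ((452.6004333496094, -392.961181640625), (22.44891357421875, 47.23500442504883), 80.92646789550781) 0.030214641374742612
```

Emit:
play_rows(
  moves=[
    {"tx":394,"ty":-167,"tz":-100,"wz":-1.271,"fingers":0.5},
    {"tx":394,"ty":-167,"tz":-100,"wz":-1.271,"fingers":0.5},
    {"tx":394,"ty":-167,"tz":-100,"wz":-1.271,"fingers":0.5},
    {"tx":394,"ty":-167,"tz":-100,"wz":-1.271,"fingers":0.5},
    {"tx":394,"ty":-167,"tz":-100,"wz":-1.271,"fingers":0.5},
    {"tx":394,"ty":-167,"tz":-100,"wz":-1.271,"fingers":0.5},
    {"tx":394,"ty":-167,"tz":-100,"wz":-1.271,"fingers":0.5},
    {"tx":394,"ty":-167,"tz":-100,"wz":-1.271,"fingers":0.5},
    {"tx":394,"ty":-167,"tz":-100,"wz":-1.271,"fingers":0.5},
    {"tx":394,"ty":-167,"tz":-100,"wz":-1.271,"fingers":0.5},
    {"tx":394,"ty":-167,"tz":-100,"wz":-1.271,"fingers":0.5},
    {"tx":394,"ty":-167,"tz":-100,"wz":-1.271,"fingers":0.5},
    {"tx":394,"ty":-167,"tz":-100,"wz":-1.271,"fingers":0.5},
    {"tx":394,"ty":-167,"tz":-100,"wz":-1.271,"fingers":0.5},
  ],
)

```text
schema error: expected keys tx, ty, tz, wx, wy, wz, fingers
```

```bash
python3 - <<'E'
from h import *
p,_=grab('side','side1')
cv2.imwrite('pics/s1c.png',cv2.resize(p[60:210,180:380,::-1],None,fx=4,fy=4,interpolation=cv2.INTER_CUBIC))
E
```

```text
(no output)
```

View pics/s1c.png

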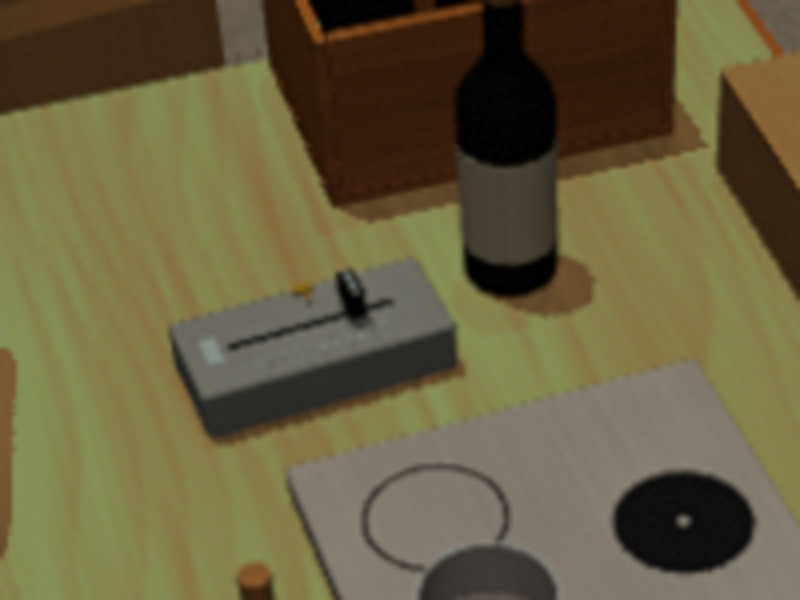

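The schema needs every key, and the first call was refused, so nothing moved. The crop shows the cap at crop px (350,293), with the bottle well clear of it.

Emit:
play_rows(
  moves=[
    {"tx":394,"ty":-167,"tz":-100,"wx":0,"wy":0,"wz":-1.271,"fingers":0.5},
    {"tx":394,"ty":-167,"tz":-100,"wx":0,"wy":0,"wz":-1.271,"fingers":0.5},
    {"tx":394,"ty":-167,"tz":-100,"wx":0,"wy":0,"wz":-1.271,"fingers":0.5},
    {"tx":394,"ty":-167,"tz":-100,"wx":0,"wy":0,"wz":-1.271,"fingers":0.5},
    {"tx":394,"ty":-167,"tz":-100,"wx":0,"wy":0,"wz":-1.271,"fingers":0.5},
    {"tx":394,"ty":-167,"tz":-100,"wx":0,"wy":0,"wz":-1.271,"fingers":0.5},
    {"tx":394,"ty":-167,"tz":-100,"wx":0,"wy":0,"wz":-1.271,"fingers":0.5},
    {"tx":394,"ty":-167,"tz":-100,"wx":0,"wy":0,"wz":-1.271,"fingers":0.5},
    {"tx":394,"ty":-167,"tz":-100,"wx":0,"wy":0,"wz":-1.271,"fingers":0.5},
    {"tx":394,"ty":-167,"tz":-100,"wx":0,"wy":0,"wz":-1.271,"fingers":0.5},
    {"tx":394,"ty":-167,"tz":-100,"wx":0,"wy":0,"wz":-1.271,"fingers":0.5},
    {"tx":394,"ty":-167,"tz":-100,"wx":0,"wy":0,"wz":-1.271,"fingers":0.5},
    {"tx":394,"ty":-167,"tz":-100,"wx":0,"wy":0,"wz":-1.271,"fingers":0.5},
    {"tx":394,"ty":-167,"tz":-100,"wx":0,"wy":0,"wz":-1.271,"fingers":0.5},
  ],
)

```text
t: 1.32
position: [0.5237, 0.3932, 0.1501]
orientation: [3.141, 0.001, 0.071]
contact_force: [-0.4, -0.2, 0.5]
finger_gap: 0.0427
```

```bash
python3 - <<'E'
from h import *
p,_=grab('side','side2')
cv2.imwrite('pics/s2c.png',cv2.resize(p[60:210,180:380,::-1],None,fx=4,fy=4,interpolation=cv2.INTER_CUBIC))
E
```

```text
(no output)
```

View pics/s2c.png

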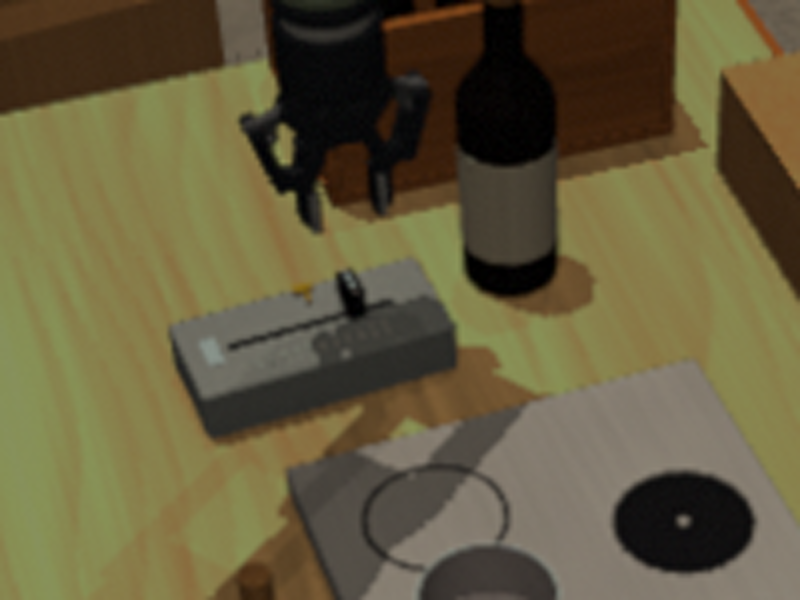

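The open fingers straddle the cap at crop px (350,290). Now descend, pinch and pull.

Emit:
play_rows(
  moves=[
    {"tx":0,"ty":0,"tz":-41,"wx":0,"wy":0,"wz":0,"fingers":0.5},
    {"tx":0,"ty":0,"tz":-80,"wx":0,"wy":0,"wz":0,"fingers":0.5},
    {"tx":0,"ty":0,"tz":-80,"wx":0,"wy":0,"wz":0,"fingers":0.5},
    {"tx":0,"ty":0,"tz":-80,"wx":0,"wy":0,"wz":0,"fingers":0},
    {"tx":0,"ty":0,"tz":-80,"wx":0,"wy":0,"wz":0,"fingers":0},
    {"tx":0,"ty":0,"tz":-80,"wx":0,"wy":0,"wz":0,"fingers":0},
    {"tx":0,"ty":0,"tz":-80,"wx":0,"wy":0,"wz":0,"fingers":0},
    {"tx":0,"ty":0,"tz":-80,"wx":0,"wy":0,"wz":0,"fingers":0},
    {"tx":0,"ty":0,"tz":-80,"wx":0,"wy":0,"wz":0,"fingers":0},
    {"tx":0,"ty":0,"tz":-80,"wx":0,"wy":0,"wz":0,"fingers":0},
  ],
  squeeze=20,
)

```text
t: 2.2
position: [0.5255, 0.3944, 0.0729]
orientation: [-3.138, -0.004, 0.071]
contact_force: [-2.6, 1.1, 6.7]
finger_gap: 0.0133
```

Emit:
play_rows(
  moves=[
    {"tx":0,"ty":0,"tz":4,"wx":0,"wy":0,"wz":0,"fingers":0},
    {"tx":-20,"ty":-1.4,"tz":4,"wx":0,"wy":0,"wz":0,"fingers":0},
    {"tx":-40,"ty":-2.8,"tz":4,"wx":0,"wy":0,"wz":0,"fingers":0},
    {"tx":-60,"ty":-4.2,"tz":4,"wx":0,"wy":0,"wz":0,"fingers":0},
    {"tx":-76,"ty":-5.4,"tz":4,"wx":0,"wy":0,"wz":0,"fingers":0},
    {"tx":-82,"ty":-5.8,"tz":4,"wx":0,"wy":0,"wz":0,"fingers":0},
    {"tx":-82,"ty":-5.8,"tz":4,"wx":0,"wy":0,"wz":0,"fingers":0},
  ],
)

```text
t: 2.78
position: [0.4403, 0.388, 0.0731]
orientation: [-3.14, 0.002, 0.071]
contact_force: [-1.8, 6.9, -11.7]
finger_gap: 0.0137
```

```bash
python3 - <<'E'
from h import *
p,_=grab('side','side3')
cv2.imwrite('pics/s3c.png',cv2.resize(p[60:210,180:380,::-1],None,fx=4,fy=4,interpolation=cv2.INTER_CUBIC))
E
```

```text
(no output)
```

View pics/s3c.png

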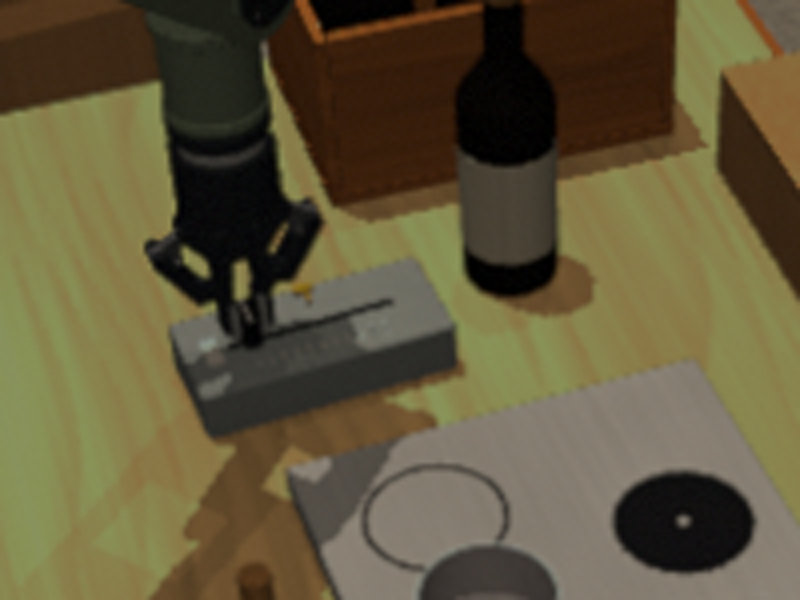

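The cap is pinched and sits near the off end (crop px (255,325)). I push on until the stop shows as force.

Emit:
play_rows(
  moves=[
    {"tx":-2,"ty":-0.2,"tz":0,"wx":0,"wy":0,"wz":0,"fingers":0},
    {"tx":-4,"ty":-0.4,"tz":0,"wx":0,"wy":0,"wz":0,"fingers":0},
    {"tx":-4,"ty":-0.4,"tz":0,"wx":0,"wy":0,"wz":0,"fingers":0},
  ],
)

```text
t: 3.08
position: [0.4384, 0.3879, 0.0732]
orientation: [-3.14, -0.001, 0.071]
contact_force: [0.7, 6.4, -11.8]
finger_gap: 0.0137
```

Emit:
play_rows(
  moves=[
    {"tx":-2,"ty":-0.2,"tz":0,"wx":0,"wy":0,"wz":0,"fingers":0},
    {"tx":-4,"ty":-0.4,"tz":0,"wx":0,"wy":0,"wz":0,"fingers":0},
    {"tx":-4,"ty":-0.4,"tz":0,"wx":0,"wy":0,"wz":0,"fingers":0},
  ],
)

```text
t: 3.33
position: [0.4381, 0.3879, 0.0732]
orientation: [-3.138, -0.008, 0.072]
contact_force: [10.4, 5.4, -18.0]
finger_gap: 0.0134
```

Emit:
play_rows(
  moves=[
    {"tx":0,"ty":0,"tz":0,"wx":0,"wy":0,"wz":0,"fingers":0.5},
    {"tx":4,"ty":0.3,"tz":0,"wx":0,"wy":0,"wz":0,"fingers":0.5},
    {"tx":4,"ty":0.3,"tz":0,"wx":0,"wy":0,"wz":0,"fingers":0.5},
    {"tx":4,"ty":0.3,"tz":0,"wx":0,"wy":0,"wz":0,"fingers":0.5},
    {"tx":4,"ty":0.3,"tz":40,"wx":0,"wy":0,"wz":0,"fingers":0.5},
    {"tx":4,"ty":0.3,"tz":80,"wx":0,"wy":0,"wz":0,"fingers":0.5},
    {"tx":4,"ty":0.3,"tz":121,"wx":0,"wy":0,"wz":0,"fingers":0.5},
    {"tx":4,"ty":-41,"tz":160,"wx":0,"wy":0,"wz":0,"fingers":0.5},
    {"tx":4,"ty":-80,"tz":160,"wx":0,"wy":0,"wz":0,"fingers":0.5},
    {"tx":4,"ty":-120,"tz":160,"wx":0,"wy":0,"wz":0,"fingers":0.5},
  ],
)

```text
t: 4.17
position: [0.4393, 0.274, 0.2376]
orientation: [-3.139, -0.007, 0.073]
contact_force: [0.0, -0.9, 0.1]
finger_gap: 0.0426
```

```bash
python3 - <<'E'
from h import *
print(robot.read_state()['position'],robot.read_state()['qpos'],robot.read_state()['contact_force'])
p,_=grab('top','top4')
cv2.imwrite('pics/s4c.png',cv2.resize(p[225:310,140:240,::-1],None,fx=6,fy=6,interpolation=cv2.INTER_CUBIC))
E
```

```text
[0.43931921 0.27402699 0.23758666] [ 5.35714825e-01  2.35284803e-01  1.71773507e+00 -4.19557030e-04
  1.18128386e+00  4.62411336e-01] [ 0.03620962 -0.90721421  0.08074214]
```

View pics/s4c.png

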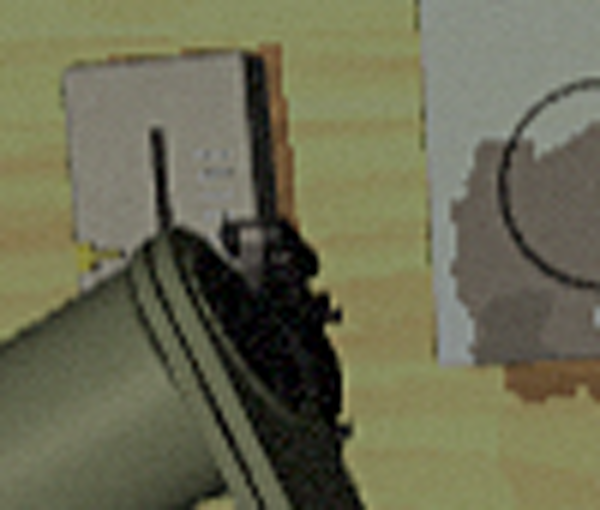

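Measured pose lags the command slightly. From here I count from the commanded pose, about (.438,.267,.234). Next I move above the kettle bar.

Emit:
play_rows(
  moves=[
    {"tx":259,"ty":-411,"tz":-14,"wx":0,"wy":0,"wz":-1.426,"fingers":0.5},
    {"tx":259,"ty":-411,"tz":-14,"wx":0,"wy":0,"wz":-1.426,"fingers":0.5},
    {"tx":259,"ty":-411,"tz":-14,"wx":0,"wy":0,"wz":-1.426,"fingers":0.5},
    {"tx":259,"ty":-411,"tz":-14,"wx":0,"wy":0,"wz":-1.426,"fingers":0.5},
    {"tx":259,"ty":-411,"tz":-14,"wx":0,"wy":0,"wz":-1.426,"fingers":0.5},
    {"tx":259,"ty":-411,"tz":-14,"wx":0,"wy":0,"wz":-1.426,"fingers":0.5},
    {"tx":259,"ty":-411,"tz":-14,"wx":0,"wy":0,"wz":-1.426,"fingers":0.5},
    {"tx":259,"ty":-411,"tz":-14,"wx":0,"wy":0,"wz":-1.426,"fingers":0.5},
    {"tx":259,"ty":-411,"tz":-14,"wx":0,"wy":0,"wz":-1.426,"fingers":0.5},
    {"tx":259,"ty":-411,"tz":-14,"wx":0,"wy":0,"wz":-1.426,"fingers":0.5},
    {"tx":259,"ty":-411,"tz":-14,"wx":0,"wy":0,"wz":-1.426,"fingers":0.5},
    {"tx":259,"ty":-411,"tz":-14,"wx":0,"wy":0,"wz":-1.426,"fingers":0.5},
    {"tx":259,"ty":-411,"tz":-14,"wx":0,"wy":0,"wz":-1.426,"fingers":0.5},
    {"tx":259,"ty":-411,"tz":-14,"wx":0,"wy":0,"wz":-1.426,"fingers":0.5},
    {"tx":259,"ty":-411,"tz":-14,"wx":0,"wy":0,"wz":-1.426,"fingers":0.5},
    {"tx":259,"ty":-411,"tz":-14,"wx":0,"wy":0,"wz":-1.426,"fingers":0.5},
  ],
)

```text
t: 5.55
position: [0.6968, -0.1356, 0.2204]
orientation: [3.141, 0.0, -1.353]
contact_force: [-0.3, 0.3, 0.0]
finger_gap: 0.0432
```

```bash
python3 - <<'E'
from h import *
print(robot.read_state()['qpos'],robot.read_state()['contact_force'])
p,_=grab('side','side5');p2,_=grab('top','top5')
a=cv2.resize(p[140:300,320:480,::-1],(400,400),interpolation=cv2.INTER_CUBIC)
b=cv2.resize(p2[225:310,140:225,::-1],(400,400),interpolation=cv2.INTER_CUBIC)
cv2.imwrite('pics/s5c.png',np.hstack([a,b]))
E
```

```text
[-2.08550408e-01  5.53410820e-01  1.25863558e+00  2.57201438e-04
  1.33001238e+00  1.14484366e+00] [-0.34722123  0.29442096  0.04001838]
```

View pics/s5c.png

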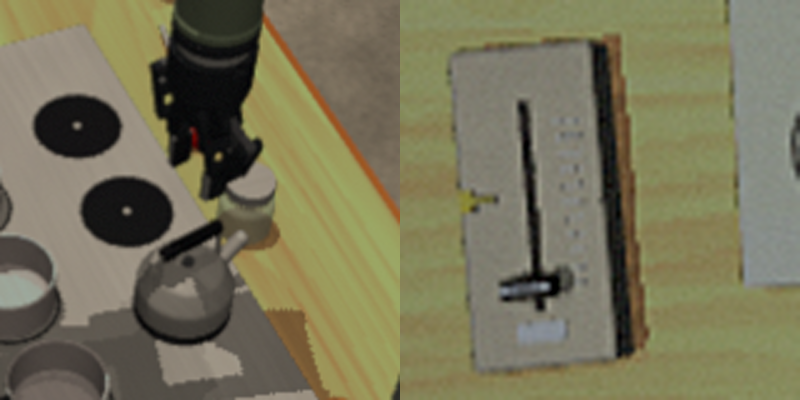

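The fader sits at off: cap at crop px (540,287), with the white bar just below it. The gripper is over the kettle bar. I check that it has settled, then descend.

Emit:
play_rows(
  moves=[
    {"tx":0,"ty":0,"tz":-40,"wx":0,"wy":0,"wz":0,"fingers":0.5},
    {"tx":0,"ty":0,"tz":-60,"wx":0,"wy":0,"wz":0,"fingers":0.5},
    {"tx":0,"ty":0,"tz":-60,"wx":0,"wy":0,"wz":0,"fingers":0.5},
  ],
)

```text
t: 5.9
position: [0.6943, -0.1353, 0.1551]
orientation: [3.132, 0.004, -1.354]
contact_force: [-0.3, -0.1, -0.9]
finger_gap: 0.0428
```

```bash
python3 - <<'E'
from h import *
p,_=grab('side','side6');
cv2.imwrite('pics/s6c.png',cv2.resize(p[150:290,330:470,::-1],(560,560),interpolation=cv2.INTER_CUBIC))
print(robot.read_state()['position'])
E
```

```text
[ 0.69579793 -0.13571898  0.15794805]
```

View pics/s6c.png

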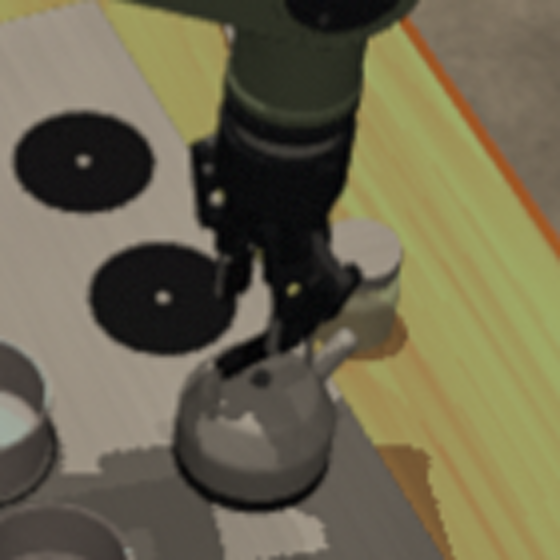

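It settled at y=-.136, so the commanded pose is what the rate limit reached. From now on I use settled measurements as the reference and correct by -8 mm in y.

Emit:
play_rows(
  moves=[
    {"tx":1,"ty":-8,"tz":0,"wx":0,"wy":0,"wz":0,"fingers":0.5},
    {"tx":1,"ty":-8,"tz":-16,"wx":0,"wy":0,"wz":0,"fingers":0.5},
    {"tx":1,"ty":-8,"tz":-31,"wx":0,"wy":0,"wz":0,"fingers":0.5},
    {"tx":1,"ty":-8,"tz":-31,"wx":0,"wy":0,"wz":0,"fingers":0.5},
    {"tx":1,"ty":-8,"tz":-31,"wx":0,"wy":0,"wz":0,"fingers":0.5},
  ],
)

```text
t: 6.37
position: [0.699, -0.1454, 0.1305]
orientation: [-3.14, -0.001, -1.355]
contact_force: [0.3, 0.7, 0.4]
finger_gap: 0.043
```

Emit:
play_rows(
  moves=[
    {"tx":0,"ty":0,"tz":0,"wx":0,"wy":0,"wz":0,"fingers":0},
    {"tx":0,"ty":0,"tz":0,"wx":0,"wy":0,"wz":0,"fingers":0},
    {"tx":0,"ty":0,"tz":0,"wx":0,"wy":0,"wz":0,"fingers":0},
    {"tx":0,"ty":0,"tz":0,"wx":0,"wy":0,"wz":0,"fingers":0},
    {"tx":0,"ty":0,"tz":0,"wx":0,"wy":0,"wz":0,"fingers":0},
    {"tx":0,"ty":0,"tz":0,"wx":0,"wy":0,"wz":0,"fingers":0},
  ],
  squeeze=30,
)

```text
t: 6.87
position: [0.6994, -0.1452, 0.1311]
orientation: [-3.138, -0.002, -1.355]
contact_force: [-0.1, 0.1, 5.7]
finger_gap: 0.0137
```

Emit:
play_rows(
  moves=[
    {"tx":-6,"ty":3,"tz":0,"wx":0,"wy":0,"wz":0,"fingers":0},
    {"tx":-16,"ty":8,"tz":0,"wx":0,"wy":0,"wz":0,"fingers":0},
    {"tx":-26,"ty":16,"tz":0,"wx":0,"wy":0,"wz":0,"fingers":0},
    {"tx":-33,"ty":28,"tz":0,"wx":0,"wy":0,"wz":0,"fingers":0},
    {"tx":-36,"ty":45,"tz":0,"wx":0,"wy":0,"wz":0,"fingers":0},
    {"tx":-37,"ty":62,"tz":0,"wx":0,"wy":0,"wz":0,"fingers":0},
    {"tx":-38,"ty":80,"tz":0,"wx":0,"wy":0,"wz":0,"fingers":0},
    {"tx":-39,"ty":98,"tz":0,"wx":0,"wy":0,"wz":0,"fingers":0},
    {"tx":-39,"ty":110,"tz":0,"wx":0,"wy":0,"wz":0,"fingers":0},
    {"tx":-40,"ty":120,"tz":0,"wx":0,"wy":0,"wz":0,"fingers":0},
  ],
)

```text
t: 7.7
position: [0.6599, -0.0258, 0.1312]
orientation: [-3.138, -0.005, -1.354]
contact_force: [1.9, -4.4, 1.5]
finger_gap: 0.0134
```

```bash
python3 - <<'E'
from h import *
p,_=grab('side','side7');
cv2.imwrite('pics/s7c.png',cv2.resize(p[120:330,250:480,::-1],(690,600),interpolation=cv2.INTER_CUBIC))
print(robot.read_state()['position'])
E
```

```text
[ 0.65955654 -0.02368037  0.13102849]
```

View pics/s7c.png

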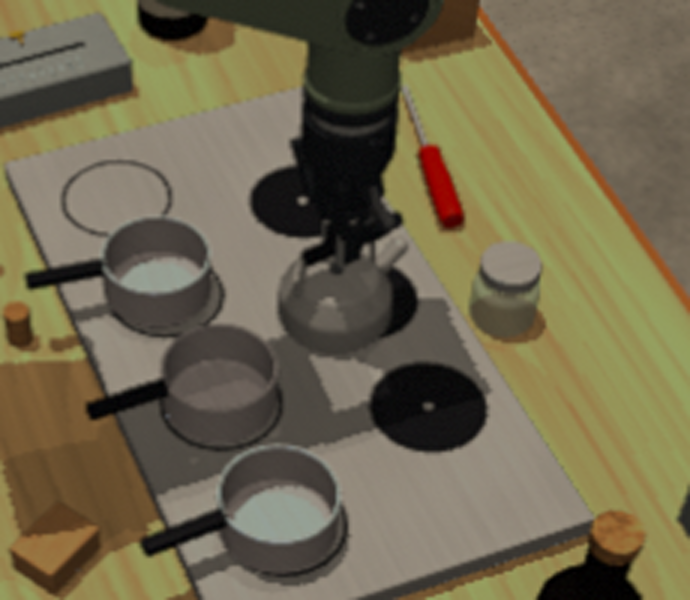

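The kettle has passed the jar and is standing upright on the hob. I continue to the empty mark.

Emit:
play_rows(
  moves=[
    {"tx":-1,"ty":12,"tz":0,"wx":0,"wy":0,"wz":0,"fingers":0},
    {"tx":-2,"ty":30,"tz":0,"wx":0,"wy":0,"wz":0,"fingers":0},
    {"tx":-2,"ty":50,"tz":0,"wx":0,"wy":0,"wz":0,"fingers":0},
    {"tx":-3,"ty":70,"tz":0,"wx":0,"wy":0,"wz":0,"fingers":0},
    {"tx":-3,"ty":90,"tz":0,"wx":0,"wy":0,"wz":0,"fingers":0},
    {"tx":-4,"ty":110,"tz":0,"wx":0,"wy":0,"wz":0,"fingers":0},
    {"tx":-4,"ty":130,"tz":0,"wx":0,"wy":0,"wz":0,"fingers":0},
    {"tx":-5,"ty":150,"tz":0,"wx":0,"wy":0,"wz":0,"fingers":0},
    {"tx":-8,"ty":168,"tz":0,"wx":0,"wy":0,"wz":0,"fingers":0},
    {"tx":-16,"ty":182,"tz":0,"wx":0,"wy":0,"wz":0,"fingers":0},
    {"tx":-30,"ty":190,"tz":0,"wx":0,"wy":0,"wz":0,"fingers":0},
    {"tx":-50,"ty":195,"tz":0,"wx":0,"wy":0,"wz":0,"fingers":0},
    {"tx":-70,"ty":198,"tz":0,"wx":0,"wy":0,"wz":0,"fingers":0},
    {"tx":-90,"ty":200,"tz":0,"wx":0,"wy":0,"wz":0,"fingers":0},
    {"tx":-108,"ty":202,"tz":0,"wx":0,"wy":0,"wz":0,"fingers":0},
    {"tx":-122,"ty":204,"tz":0,"wx":0,"wy":0,"wz":0,"fingers":0},
    {"tx":-132,"ty":205,"tz":0,"wx":0,"wy":0,"wz":0,"fingers":0},
    {"tx":-136,"ty":205,"tz":0,"wx":0,"wy":0,"wz":0,"fingers":0},
    {"tx":-136,"ty":205,"tz":0,"wx":0,"wy":0,"wz":0,"fingers":0},
  ],
)

```text
t: 9.33
position: [0.5242, 0.181, 0.131]
orientation: [-3.135, 0.001, -1.354]
contact_force: [1.9, 2.0, 7.3]
finger_gap: 0.0137
```

```bash
python3 - <<'E'
from h import *
p,_=grab('side','side8');
cv2.imwrite('pics/s8c.png',cv2.resize(p[100:310,220:450,::-1],(690,600),interpolation=cv2.INTER_CUBIC))
print(robot.read_state()['position'])
E
```

```text
[0.52416653 0.18096549 0.13098443]
```

View pics/s8c.png

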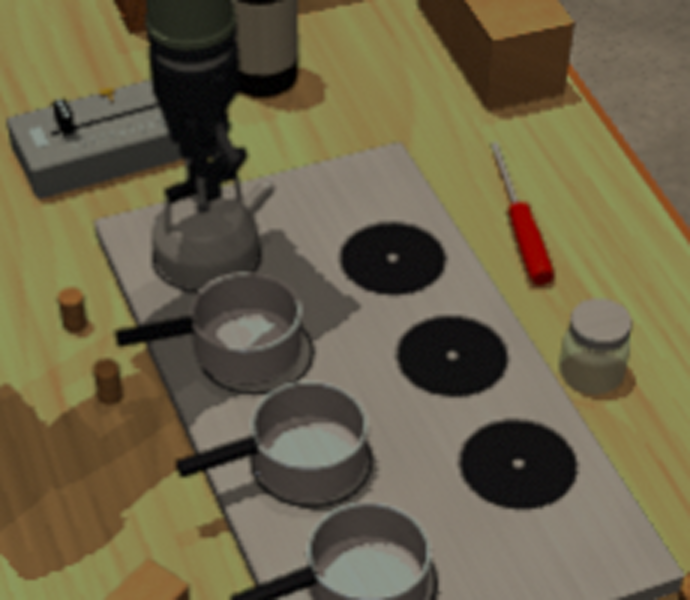

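The kettle stands over the mark. Now release it and rise toward pan 1's handle.

Emit:
play_rows(
  moves=[
    {"tx":0,"ty":0,"tz":0,"wx":0,"wy":0,"wz":0,"fingers":0.5},
    {"tx":0,"ty":0,"tz":0,"wx":0,"wy":0,"wz":0,"fingers":0.5},
    {"tx":0,"ty":0,"tz":0,"wx":0,"wy":0,"wz":0,"fingers":0.5},
    {"tx":0,"ty":0,"tz":0,"wx":0,"wy":0,"wz":0,"fingers":0.5},
    {"tx":0,"ty":0,"tz":40,"wx":0,"wy":0,"wz":0,"fingers":0.5},
    {"tx":0,"ty":0,"tz":80,"wx":0,"wy":0,"wz":0,"fingers":0.5},
    {"tx":-40,"ty":-40,"tz":70,"wx":0,"wy":0,"wz":-0.1,"fingers":0.5},
    {"tx":-87,"ty":-80,"tz":60,"wx":0,"wy":0,"wz":-0.2,"fingers":0.5},
    {"tx":-87,"ty":-124,"tz":50,"wx":0,"wy":0,"wz":-0.286,"fingers":0.5},
    {"tx":-87,"ty":-124,"tz":50,"wx":0,"wy":0,"wz":-0.286,"fingers":0.5},
    {"tx":-87,"ty":-124,"tz":50,"wx":0,"wy":0,"wz":-0.286,"fingers":0.5},
    {"tx":-87,"ty":-124,"tz":50,"wx":0,"wy":0,"wz":-0.286,"fingers":0.5},
  ],
)

```text
t: 10.38
position: [0.4344, 0.0549, 0.1787]
orientation: [3.14, -0.0, -1.644]
contact_force: [0.4, 0.0, 0.4]
finger_gap: 0.0426
```

```bash
python3 - <<'E'
from h import *
p,_=grab('side','side9');
cv2.imwrite('pics/s9c.png',cv2.resize(p[100:310,220:450,::-1],(690,600),interpolation=cv2.INTER_CUBIC))
print(robot.read_state()['position'])
E
```

```text
[0.43550821 0.05577767 0.17905428]
```

View pics/s9c.png

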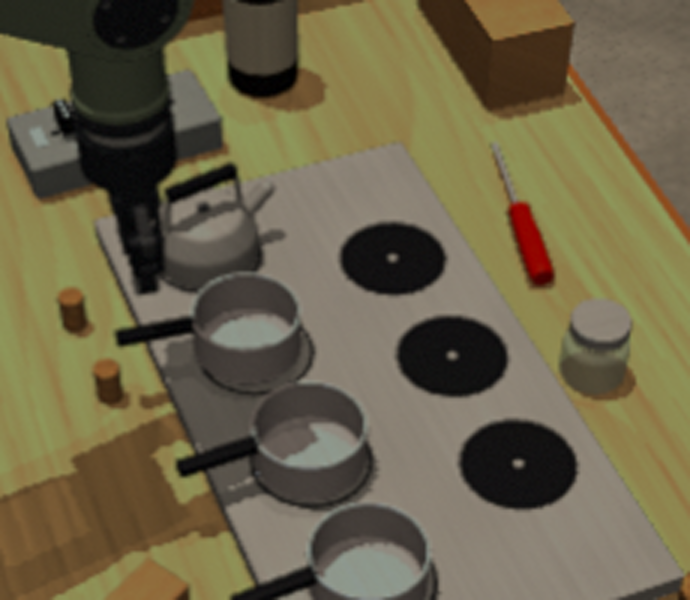

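Emit:
play_rows(
  moves=[
    {"tx":2,"ty":1.5,"tz":-40,"wx":0,"wy":0,"wz":0,"fingers":0.5},
    {"tx":2,"ty":1.5,"tz":-75,"wx":0,"wy":0,"wz":0,"fingers":0.5},
    {"tx":2,"ty":1.5,"tz":-97,"wx":0,"wy":0,"wz":0,"fingers":0.5},
    {"tx":2,"ty":1.5,"tz":-97,"wx":0,"wy":0,"wz":0,"fingers":0.5},
    {"tx":2,"ty":1.5,"tz":-97,"wx":0,"wy":0,"wz":0,"fingers":0},
    {"tx":2,"ty":1.5,"tz":-97,"wx":0,"wy":0,"wz":0,"fingers":0},
    {"tx":2,"ty":1.5,"tz":-97,"wx":0,"wy":0,"wz":0,"fingers":0},
    {"tx":2,"ty":1.5,"tz":-97,"wx":0,"wy":0,"wz":0,"fingers":0},
    {"tx":2,"ty":1.5,"tz":-97,"wx":0,"wy":0,"wz":0,"fingers":0},
    {"tx":2,"ty":1.5,"tz":-97,"wx":0,"wy":0,"wz":0,"fingers":0},
  ],
)

```text
t: 11.27
position: [0.4388, 0.0579, 0.0833]
orientation: [-3.138, 0.001, -1.641]
contact_force: [1.7, 2.5, 3.5]
finger_gap: 0.0143
```

```bash
cat > pans.py <<'E'
from meas import *
def look(tag):
    p,d=grab('top',tag);ana(p,d)
def ana(p,d):
    g=p.max(2).astype(int);X=cloud('top',d);z=X[...,2]
    print('tcp',robot.read_state()['position'],robot.read_state()['orientation'])
    # pan interiors: bright low-saturation discs (inner floor) within the hob -> use dark/bright-insensitive depth: rim ring z .07-.095
    hsv=cv2.cvtColor(p,cv2.COLOR_RGB2HSV)
    m=((z>.07)&(z<.096)&(d>0)&(hsv[...,1]<70)&(g>60)).astype(np.uint8)
    m[:165]=0;m[275:]=0;m[:,:205]=0;m[:,412:]=0
    m=cv2.morphologyEx(m,cv2.MORPH_CLOSE,np.ones((3,3)))
    for c in comps(m,25):
        q=plane('top',c[3].nonzero()[1][:,None]*[1,0]+c[3].nonzero()[0][:,None]*[0,1],.085)
        cc,r=cv2.minEnclosingCircle((q[:,:2]*1000).astype(np.float32))
        if r>35: print('rim',np.round(cc,1),round(r,1),'px',c[2].round(1),c[1][4])
E
python3 -c "
from pans import *
look('top10')"
```

```text
tcp [0.4387 0.0579 0.0832] [-3.138   0.001  -1.6411]
rim [536.4 183.6] 60.1 px [238.5 253.2] 722
rim [527.1 -86.7] 51.2 px [333.2 249. ] 120
rim [ 528.6 -227.1] 50.3 px [381.  248.3] 125
rim [521.3  53.4] 47.7 px [281.2 251.4] 106
```

View pics/top10.png

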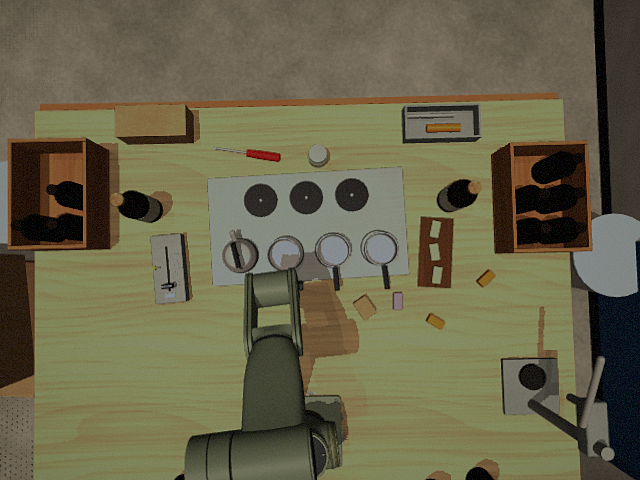

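Pan 1 is gripped (gap 14.3 mm). All three plates are now visible, at px (260,200), (306,197) and (351,195). I slide it to the left plate, straight forward first to stay clear of the kettle.

Emit:
play_rows(
  moves=[
    {"tx":6,"ty":0,"tz":0,"wx":0,"wy":0,"wz":0,"fingers":0},
    {"tx":18,"ty":0,"tz":0,"wx":0,"wy":0,"wz":0,"fingers":0},
    {"tx":34,"ty":0,"tz":0,"wx":0,"wy":0,"wz":0,"fingers":0},
    {"tx":50,"ty":1,"tz":0,"wx":0,"wy":0,"wz":0,"fingers":0},
    {"tx":66,"ty":3,"tz":0,"wx":0,"wy":0,"wz":0,"fingers":0},
    {"tx":82,"ty":6,"tz":0,"wx":0,"wy":0,"wz":0,"fingers":0},
    {"tx":97,"ty":12,"tz":0,"wx":0,"wy":0,"wz":0,"fingers":0},
    {"tx":111,"ty":20,"tz":0,"wx":0,"wy":0,"wz":0,"fingers":0},
    {"tx":124,"ty":31,"tz":0,"wx":0,"wy":0,"wz":0,"fingers":0},
    {"tx":136,"ty":42,"tz":0,"wx":0,"wy":0,"wz":0,"fingers":0},
    {"tx":147,"ty":53,"tz":0,"wx":0,"wy":0,"wz":0,"fingers":0},
    {"tx":157,"ty":62,"tz":0,"wx":0,"wy":0,"wz":0,"fingers":0},
    {"tx":162,"ty":67,"tz":0,"wx":0,"wy":0,"wz":0,"fingers":0},
    {"tx":163,"ty":68,"tz":0,"wx":0,"wy":0,"wz":0,"fingers":0},
    {"tx":163,"ty":68,"tz":0,"wx":0,"wy":0,"wz":0,"fingers":0},
  ],
)

```text
t: 12.57
position: [0.6005, 0.1252, 0.0831]
orientation: [-3.141, -0.001, -1.641]
contact_force: [-0.7, -1.7, 6.3]
finger_gap: 0.0146
```

```bash
python3 - <<'E'
from pans import *
p,_=grab('side','side11');
cv2.imwrite('pics/s11c.png',cv2.resize(p[100:310,220:450,::-1],(690,600),interpolation=cv2.INTER_CUBIC))
look('top11')
E
```

```text
tcp [0.6005 0.1251 0.0831] [-3.141  -0.0006 -1.6412]
rim [682.3 120.3] 48.4 px [260.2 192.1] 106
rim [527.1 -86.7] 51.2 px [333.3 249.3] 122
rim [ 528.6 -227.1] 50.3 px [380.9 248.4] 132
rim [549.7 168.9] 37.1 px [242.2 246.2] 242
```

View pics/s11c.png

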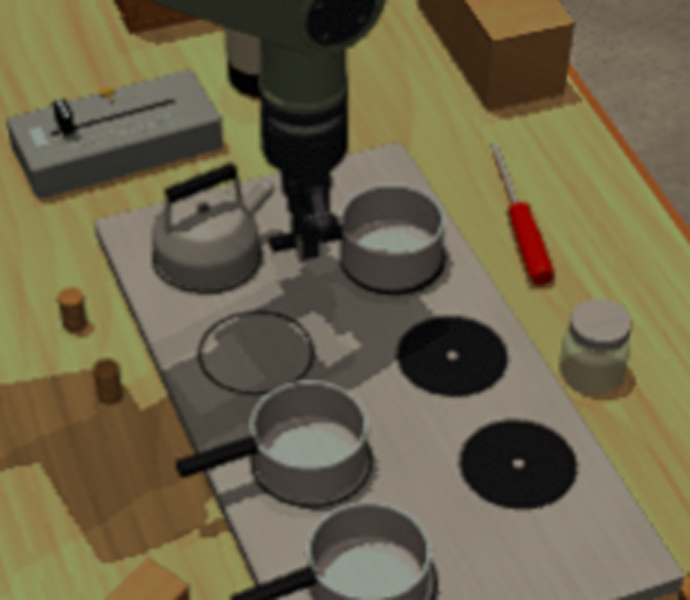

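Pan 1 centred: rim (.682,.120) against plate (.684,.1205). On to pan 2.

Emit:
play_rows(
  moves=[
    {"tx":0,"ty":0,"tz":0,"wx":0,"wy":0,"wz":0,"fingers":0.5},
    {"tx":0,"ty":0,"tz":0,"wx":0,"wy":0,"wz":0,"fingers":0.5},
    {"tx":0,"ty":0,"tz":0,"wx":0,"wy":0,"wz":0,"fingers":0.5},
    {"tx":0,"ty":0,"tz":0,"wx":0,"wy":0,"wz":0,"fingers":0.5},
    {"tx":0,"ty":0,"tz":40,"wx":0,"wy":0,"wz":0,"fingers":0.5},
    {"tx":0,"ty":0,"tz":80,"wx":0,"wy":0,"wz":0,"fingers":0.5},
    {"tx":-22,"ty":-30,"tz":80,"wx":0,"wy":0,"wz":0.159,"fingers":0.5},
    {"tx":-155,"ty":-221,"tz":80,"wx":0,"wy":0,"wz":0.159,"fingers":0.5},
    {"tx":-155,"ty":-221,"tz":80,"wx":0,"wy":0,"wz":0.159,"fingers":0.5},
    {"tx":-155,"ty":-221,"tz":80,"wx":0,"wy":0,"wz":0.159,"fingers":0.5},
    {"tx":-155,"ty":-221,"tz":80,"wx":0,"wy":0,"wz":0.159,"fingers":0.5},
    {"tx":-155,"ty":-221,"tz":80,"wx":0,"wy":0,"wz":0.159,"fingers":0.5},
    {"tx":-155,"ty":-221,"tz":80,"wx":0,"wy":0,"wz":0.159,"fingers":0.5},
    {"tx":-155,"ty":-221,"tz":80,"wx":0,"wy":0,"wz":0.159,"fingers":0.5},
    {"tx":-155,"ty":-221,"tz":80,"wx":0,"wy":0,"wz":0.159,"fingers":0.5},
  ],
)

```text
t: 13.92
position: [0.4447, -0.0964, 0.1622]
orientation: [-3.141, 0.0, -1.485]
contact_force: [-0.2, 0.0, -0.2]
finger_gap: 0.0428
```

```bash
python3 - <<'E'
from pans import *
p,_=grab('side','side12');
cv2.imwrite('pics/s12c.png',cv2.resize(p[100:340,220:450,::-1],(575,600),interpolation=cv2.INTER_CUBIC))
look('top12')
E
```

```text
tcp [ 0.4459 -0.0953  0.1621] [-3.1409  0.     -1.4821]
rim [682.5 120.3] 48.2 px [258.  197.1] 148
rim [535.5 187.9] 59.7 px [238.3 253.3] 705
rim [530.6 -88.8] 47.7 px [334.1 245.2] 96
rim [ 528.6 -227.1] 50.3 px [381.3 248.4] 126
```

View pics/s12c.png

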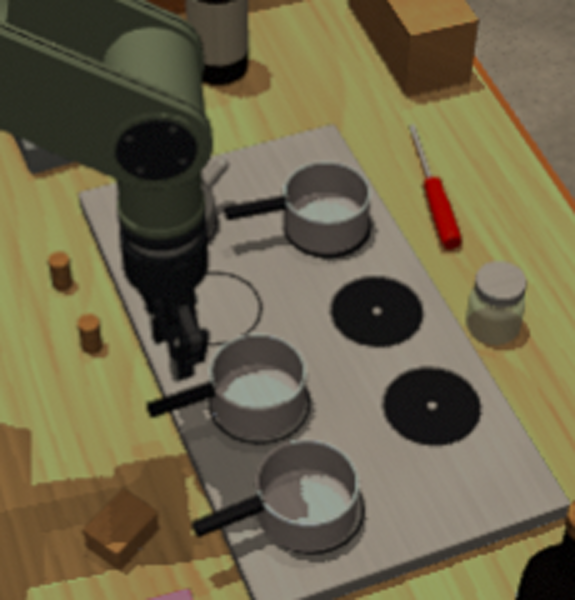

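Pan 2's handle is under the gripper at crop px (180,395). Grip it.

Emit:
play_rows(
  moves=[
    {"tx":0,"ty":0,"tz":-40,"wx":0,"wy":0,"wz":0,"fingers":0.5},
    {"tx":0,"ty":0,"tz":-65,"wx":0,"wy":0,"wz":0,"fingers":0.5},
    {"tx":0,"ty":0,"tz":-80,"wx":0,"wy":0,"wz":0,"fingers":0.5},
    {"tx":0,"ty":0,"tz":-80,"wx":0,"wy":0,"wz":0,"fingers":0.5},
    {"tx":0,"ty":0,"tz":-80,"wx":0,"wy":0,"wz":0,"fingers":0},
    {"tx":0,"ty":0,"tz":-80,"wx":0,"wy":0,"wz":0,"fingers":0},
    {"tx":0,"ty":0,"tz":-80,"wx":0,"wy":0,"wz":0,"fingers":0},
    {"tx":0,"ty":0,"tz":-80,"wx":0,"wy":0,"wz":0,"fingers":0},
    {"tx":0,"ty":0,"tz":-80,"wx":0,"wy":0,"wz":0,"fingers":0},
    {"tx":0,"ty":0,"tz":-80,"wx":0,"wy":0,"wz":0,"fingers":0},
  ],
)

```text
t: 14.85
position: [0.4465, -0.0956, 0.083]
orientation: [-3.139, -0.001, -1.482]
contact_force: [1.4, 1.0, 1.5]
finger_gap: 0.0144
```

```bash
python3 - <<'E'
from pans import *
look('top13')
E
```

```text
tcp [ 0.4465 -0.0956  0.0829] [-3.1388 -0.0007 -1.4821]
rim [682.3 120.3] 48.4 px [258.3 197.2] 155
rim [536.3 181.6] 60.8 px [238.3 253.1] 699
rim [ 528.6 -227.1] 50.3 px [381.3 248.3] 127
rim [530.  -86.7] 47.6 px [333.1 245.8] 92
```

Emit:
play_rows(
  moves=[
    {"tx":6,"ty":3,"tz":0,"wx":0,"wy":0,"wz":0,"fingers":0},
    {"tx":18,"ty":8,"tz":0,"wx":0,"wy":0,"wz":0,"fingers":0},
    {"tx":33,"ty":15,"tz":0,"wx":0,"wy":0,"wz":0,"fingers":0},
    {"tx":48,"ty":22,"tz":0,"wx":0,"wy":0,"wz":0,"fingers":0},
    {"tx":63,"ty":29,"tz":0,"wx":0,"wy":0,"wz":0,"fingers":0},
    {"tx":78,"ty":36,"tz":0,"wx":0,"wy":0,"wz":0,"fingers":0},
    {"tx":93,"ty":43,"tz":0,"wx":0,"wy":0,"wz":0,"fingers":0},
    {"tx":108,"ty":50,"tz":0,"wx":0,"wy":0,"wz":0,"fingers":0},
    {"tx":123,"ty":57,"tz":0,"wx":0,"wy":0,"wz":0,"fingers":0},
    {"tx":138,"ty":64,"tz":0,"wx":0,"wy":0,"wz":0,"fingers":0},
    {"tx":150,"ty":70,"tz":0,"wx":0,"wy":0,"wz":0,"fingers":0},
    {"tx":157,"ty":73,"tz":0,"wx":0,"wy":0,"wz":0,"fingers":0},
    {"tx":160,"ty":74,"tz":0,"wx":0,"wy":0,"wz":0,"fingers":0},
    {"tx":160,"ty":74,"tz":0,"wx":0,"wy":0,"wz":0,"fingers":0},
  ],
)

```text
t: 16.07
position: [0.6052, -0.0215, 0.083]
orientation: [3.14, -0.001, -1.482]
contact_force: [-2.7, -0.4, 7.3]
finger_gap: 0.0142
```

```bash
python3 - <<'E'
from pans import *
look('top14')
E
```

```text
tcp [ 0.6052 -0.0215  0.083 ] [ 3.1408 -0.0004 -1.4818]
rim [691.5 -12.3] 47.3 px [304.5 184.8] 78
rim [682.3 120.3] 48.4 px [258.5 197.1] 155
rim [536.6 183.1] 60.1 px [238.4 253.4] 702
rim [ 528.5 -226.9] 50.2 px [381.3 248.5] 126
```

Emit:
play_rows(
  moves=[
    {"tx":0,"ty":0,"tz":0,"wx":0,"wy":0,"wz":0,"fingers":0.5},
    {"tx":0,"ty":0,"tz":0,"wx":0,"wy":0,"wz":0,"fingers":0.5},
    {"tx":0,"ty":0,"tz":0,"wx":0,"wy":0,"wz":0,"fingers":0.5},
    {"tx":0,"ty":0,"tz":0,"wx":0,"wy":0,"wz":0,"fingers":0.5},
    {"tx":0,"ty":0,"tz":40,"wx":0,"wy":0,"wz":0,"fingers":0.5},
    {"tx":0,"ty":0,"tz":80,"wx":0,"wy":0,"wz":0,"fingers":0.5},
    {"tx":-22,"ty":-30,"tz":80,"wx":0,"wy":0,"wz":0.03,"fingers":0.5},
    {"tx":-160,"ty":-215,"tz":80,"wx":0,"wy":0,"wz":0.03,"fingers":0.5},
    {"tx":-160,"ty":-215,"tz":80,"wx":0,"wy":0,"wz":0.03,"fingers":0.5},
    {"tx":-160,"ty":-215,"tz":80,"wx":0,"wy":0,"wz":0.03,"fingers":0.5},
    {"tx":-160,"ty":-215,"tz":80,"wx":0,"wy":0,"wz":0.03,"fingers":0.5},
    {"tx":-160,"ty":-215,"tz":80,"wx":0,"wy":0,"wz":0.03,"fingers":0.5},
    {"tx":-160,"ty":-215,"tz":80,"wx":0,"wy":0,"wz":0.03,"fingers":0.5},
    {"tx":-160,"ty":-215,"tz":80,"wx":0,"wy":0,"wz":0.03,"fingers":0.5},
    {"tx":-160,"ty":-215,"tz":80,"wx":0,"wy":0,"wz":0.03,"fingers":0.5},
  ],
)

```text
t: 17.37
position: [0.4448, -0.2372, 0.162]
orientation: [-3.141, 0.0, -1.455]
contact_force: [-0.7, 0.9, 0.1]
finger_gap: 0.0427
```

```bash
python3 - <<'E'
from pans import *
p,_=grab('side','side15');
cv2.imwrite('pics/s15c.png',cv2.resize(p[100:400,220:460,::-1],(480,600),interpolation=cv2.INTER_CUBIC))
look('top15')
E
```

```text
tcp [ 0.4459 -0.236   0.162 ] [-3.1412  0.0002 -1.4519]
rim [688.  -12.9] 48.1 px [304.8 194. ] 137
rim [682.3 120.3] 48.4 px [258.3 197.2] 149
rim [536.4 184.5] 59.8 px [238.4 253.2] 703
rim [ 528.6 -227.1] 50.3 px [379.2 245.6] 108
```

View pics/s15c.png

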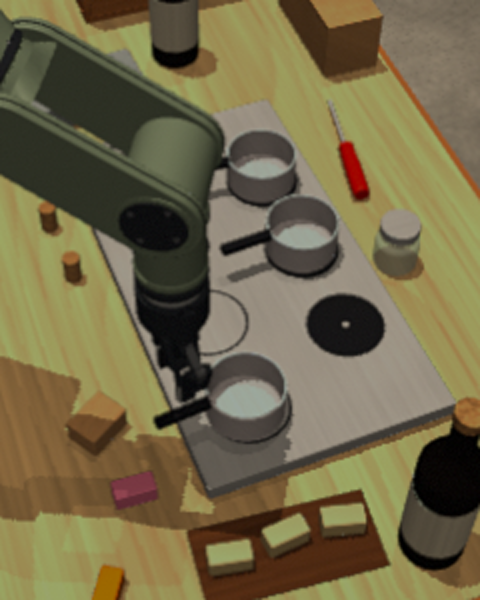

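Pans 1 and 2 sit on their plates, and pan 3's handle is below the gripper at crop px (185,410).

Emit:
play_rows(
  moves=[
    {"tx":0,"ty":0,"tz":-40,"wx":0,"wy":0,"wz":0,"fingers":0.5},
    {"tx":0,"ty":0,"tz":-65,"wx":0,"wy":0,"wz":0,"fingers":0.5},
    {"tx":0,"ty":0,"tz":-80,"wx":0,"wy":0,"wz":0,"fingers":0.5},
    {"tx":0,"ty":0,"tz":-80,"wx":0,"wy":0,"wz":0,"fingers":0.5},
    {"tx":0,"ty":0,"tz":-80,"wx":0,"wy":0,"wz":0,"fingers":0},
    {"tx":0,"ty":0,"tz":-80,"wx":0,"wy":0,"wz":0,"fingers":0},
    {"tx":0,"ty":0,"tz":-80,"wx":0,"wy":0,"wz":0,"fingers":0},
    {"tx":0,"ty":0,"tz":-80,"wx":0,"wy":0,"wz":0,"fingers":0},
    {"tx":0,"ty":0,"tz":-80,"wx":0,"wy":0,"wz":0,"fingers":0},
    {"tx":0,"ty":0,"tz":-80,"wx":0,"wy":0,"wz":0,"fingers":0},
  ],
)

```text
t: 18.3
position: [0.4464, -0.2367, 0.083]
orientation: [-3.139, -0.001, -1.452]
contact_force: [1.8, 2.0, 3.1]
finger_gap: 0.0144
```

Emit:
play_rows(
  moves=[
    {"tx":6,"ty":3,"tz":0,"wx":0,"wy":0,"wz":0,"fingers":0},
    {"tx":18,"ty":8,"tz":0,"wx":0,"wy":0,"wz":0,"fingers":0},
    {"tx":33,"ty":15,"tz":0,"wx":0,"wy":0,"wz":0,"fingers":0},
    {"tx":48,"ty":22,"tz":0,"wx":0,"wy":0,"wz":0,"fingers":0},
    {"tx":63,"ty":29,"tz":0,"wx":0,"wy":0,"wz":0,"fingers":0},
    {"tx":78,"ty":36,"tz":0,"wx":0,"wy":0,"wz":0,"fingers":0},
    {"tx":93,"ty":43,"tz":0,"wx":0,"wy":0,"wz":0,"fingers":0},
    {"tx":108,"ty":50,"tz":0,"wx":0,"wy":0,"wz":0,"fingers":0},
    {"tx":123,"ty":57,"tz":0,"wx":0,"wy":0,"wz":0,"fingers":0},
    {"tx":138,"ty":65,"tz":0,"wx":0,"wy":0,"wz":0,"fingers":0},
    {"tx":153,"ty":72,"tz":0,"wx":0,"wy":0,"wz":0,"fingers":0},
    {"tx":162,"ty":76,"tz":0,"wx":0,"wy":0,"wz":0,"fingers":0},
    {"tx":165,"ty":77,"tz":0,"wx":0,"wy":0,"wz":0,"fingers":0},
    {"tx":165,"ty":77,"tz":0,"wx":0,"wy":0,"wz":0,"fingers":0},
  ],
)

```text
t: 19.47
position: [0.6111, -0.1595, 0.0831]
orientation: [-3.141, -0.001, -1.451]
contact_force: [-0.4, 0.6, 4.3]
finger_gap: 0.0143
```

```bash
python3 - <<'E'
from pans import *
look('top16')
E
```

```text
tcp [ 0.6111 -0.1595  0.0831] [-3.1403 -0.0008 -1.4518]
rim [ 695.7 -147.5] 47.7 px [350.  183.5] 88
rim [688.  -12.9] 48.1 px [304.8 193.8] 140
rim [681.7 120.7] 48.7 px [258.6 197.2] 149
rim [536.3 183. ] 60.3 px [238.3 253.2] 708
```

Pan 3 is centred, so all pans are on plates. Bottle2 stands near the farthest bar, so I locate it before going there.

```bash
python3 - <<'E'
from meas import *
from scipy.optimize import least_squares
for n in('side15','top16'):
    f=np.load(f'pics/{n}.npz');nm=n[:4].rstrip('01') if n[0]=='s' else 'top'
    X=cloud(nm,f['d'])
    m=(X[...,2]>.03)&(X[...,2]<.14)&(X[...,0]>.6)&(X[...,0]<.78)&(X[...,1]>-.5)&(X[...,1]<-.34)&(f['d']>0)
    q=X[m];print(n,len(q),q.min(0),q.max(0))
    r=least_squares(lambda c:np.hypot(q[:,0]-c[0],q[:,1]-c[1])-.038,[.68,-.42],loss='soft_l1',f_scale=.003);print(r.x,np.abs(r.fun).mean())
E
```

```text
side15 911 [ 0.6003 -0.4842  0.03  ] [ 0.6981 -0.3891  0.14  ]
[ 0.6736 -0.4442] 0.0022212724991850508
top16 282 [ 0.6003 -0.4547  0.0302] [ 0.7083 -0.3811  0.1399]
[ 0.6752 -0.4412] 0.0040140793068589335
```

Emit:
play_rows(
  moves=[
    {"tx":0,"ty":0,"tz":0,"wx":0,"wy":0,"wz":0,"fingers":0.55},
    {"tx":0,"ty":0,"tz":0,"wx":0,"wy":0,"wz":0,"fingers":0.55},
    {"tx":0,"ty":0,"tz":0,"wx":0,"wy":0,"wz":0,"fingers":0.55},
    {"tx":0,"ty":0,"tz":0,"wx":0,"wy":0,"wz":0,"fingers":0.55},
    {"tx":0,"ty":0,"tz":40,"wx":0,"wy":0,"wz":0,"fingers":0.55},
    {"tx":0,"ty":0,"tz":70,"wx":0,"wy":0,"wz":0,"fingers":0.55},
    {"tx":-31,"ty":-25,"tz":70,"wx":0,"wy":0,"wz":-0.1,"fingers":0.55},
    {"tx":-31,"ty":-230,"tz":40,"wx":0,"wy":0,"wz":-0.33,"fingers":0.55},
    {"tx":-31,"ty":-230,"tz":40,"wx":0,"wy":0,"wz":-0.33,"fingers":0.55},
    {"tx":-31,"ty":-230,"tz":40,"wx":0,"wy":0,"wz":-0.33,"fingers":0.55},
    {"tx":-31,"ty":-230,"tz":20,"wx":0,"wy":0,"wz":-0.33,"fingers":0.55},
    {"tx":-31,"ty":-230,"tz":20,"wx":0,"wy":0,"wz":-0.33,"fingers":0.55},
    {"tx":-31,"ty":-230,"tz":20,"wx":0,"wy":0,"wz":-0.33,"fingers":0.55},
    {"tx":-31,"ty":-230,"tz":20,"wx":0,"wy":0,"wz":-0.33,"fingers":0.55},
    {"tx":-31,"ty":-230,"tz":20,"wx":0,"wy":0,"wz":-0.33,"fingers":0.55},
  ],
)

```text
t: 20.77
position: [0.579, -0.3892, 0.1015]
orientation: [3.14, 0.001, -1.783]
contact_force: [0.4, -0.1, 0.4]
finger_gap: 0.0468
```

```bash
python3 - <<'E'
from pans import *
p,_=grab('side','side17');
cv2.imwrite('pics/s17c.png',cv2.resize(p[230:430,280:480,::-1],(600,600),interpolation=cv2.INTER_CUBIC))
look('top17')
E
```

```text
tcp [ 0.5798 -0.3882  0.1027] [-3.1412  0.0002 -1.7809]
rim [ 691.3 -147.8] 51.7 px [351.9 191.6] 146
rim [688.  -12.9] 48.1 px [305.1 194.1] 141
rim [682.2 120.4] 48.4 px [258.  197.3] 152
rim [537.7 180.2] 60.0 px [238.5 253.3] 712
```

View pics/s17c.png

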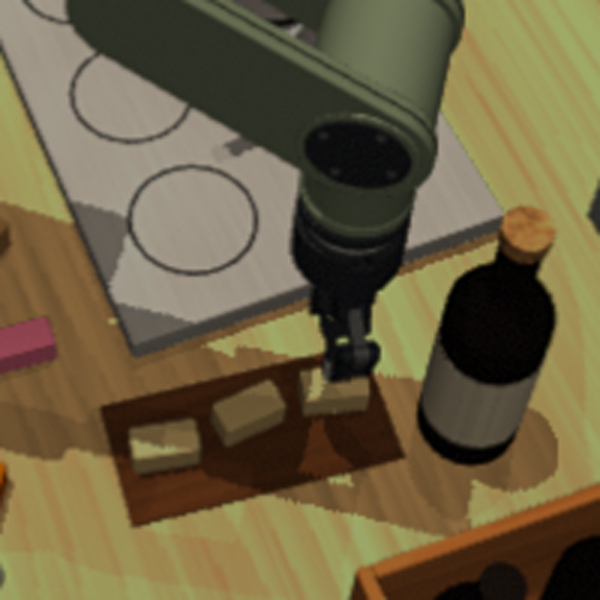

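The gripper is over the far bar at crop px (335,390) and clear of the bottle.

Emit:
play_rows(
  moves=[
    {"tx":1,"ty":-3,"tz":-30,"wx":0,"wy":0,"wz":0,"fingers":0.55},
    {"tx":1,"ty":-3,"tz":-60,"wx":0,"wy":0,"wz":0,"fingers":0.55},
    {"tx":1,"ty":-3,"tz":-75,"wx":0,"wy":0,"wz":0,"fingers":0.55},
    {"tx":1,"ty":-3,"tz":-75,"wx":0,"wy":0,"wz":0,"fingers":0.55},
    {"tx":1,"ty":-3,"tz":-75,"wx":0,"wy":0,"wz":0,"fingers":0},
    {"tx":1,"ty":-3,"tz":-75,"wx":0,"wy":0,"wz":0,"fingers":0},
    {"tx":1,"ty":-3,"tz":-75,"wx":0,"wy":0,"wz":0,"fingers":0},
    {"tx":1,"ty":-3,"tz":-75,"wx":0,"wy":0,"wz":0,"fingers":0},
    {"tx":1,"ty":-3,"tz":-75,"wx":0,"wy":0,"wz":0,"fingers":0},
    {"tx":1,"ty":-3,"tz":-75,"wx":0,"wy":0,"wz":0,"fingers":0},
  ],
  squeeze=25,
)

```text
t: 21.7
position: [0.5814, -0.3928, 0.029]
orientation: [-3.138, -0.001, -1.782]
contact_force: [-0.4, 1.3, 6.3]
finger_gap: 0.0253
```

Emit:
play_rows(
  moves=[
    {"tx":0,"ty":0,"tz":40,"wx":0,"wy":0,"wz":0,"fingers":0},
    {"tx":0,"ty":0,"tz":80,"wx":0,"wy":0,"wz":0,"fingers":0},
    {"tx":0,"ty":10,"tz":115,"wx":0,"wy":0,"wz":0,"fingers":0},
    {"tx":0,"ty":45,"tz":115,"wx":0,"wy":0,"wz":0.05,"fingers":0},
    {"tx":0,"ty":85,"tz":115,"wx":0,"wy":0,"wz":0.1,"fingers":0},
    {"tx":107,"ty":244,"tz":115,"wx":0,"wy":0,"wz":0.21,"fingers":0},
    {"tx":107,"ty":244,"tz":115,"wx":0,"wy":0,"wz":0.21,"fingers":0},
    {"tx":107,"ty":244,"tz":115,"wx":0,"wy":0,"wz":0.21,"fingers":0},
    {"tx":107,"ty":244,"tz":115,"wx":0,"wy":0,"wz":0.21,"fingers":0},
    {"tx":107,"ty":244,"tz":115,"wx":0,"wy":0,"wz":0.21,"fingers":0},
    {"tx":107,"ty":244,"tz":115,"wx":0,"wy":0,"wz":0.21,"fingers":0},
    {"tx":107,"ty":244,"tz":115,"wx":0,"wy":0,"wz":0.21,"fingers":0},
    {"tx":107,"ty":244,"tz":115,"wx":0,"wy":0,"wz":0.21,"fingers":0},
  ],
)

```text
t: 22.78
position: [0.6869, -0.149, 0.1419]
orientation: [3.141, -0.001, -1.572]
contact_force: [0.8, 0.5, -1.0]
finger_gap: 0.0256
```

```bash
python3 - <<'E'
from pans import *
p,_=grab('side','side18');
cv2.imwrite('pics/s18c.png',cv2.resize(p[120:320,280:480,::-1],(600,600),interpolation=cv2.INTER_CUBIC))
look('top18')
E
```

```text
tcp [ 0.6866 -0.1498  0.1421] [ 3.1411 -0.0004 -1.5736]
rim [687.8 -13. ] 48.2 px [305. 194.] 138
rim [682.4 120.4] 48.3 px [258.  197.1] 147
rim [ 676.7 -150.2] 43.6 px [353.  204.3] 52
rim [536.3 183. ] 60.3 px [238.4 253.4] 708
```

View pics/s18c.png

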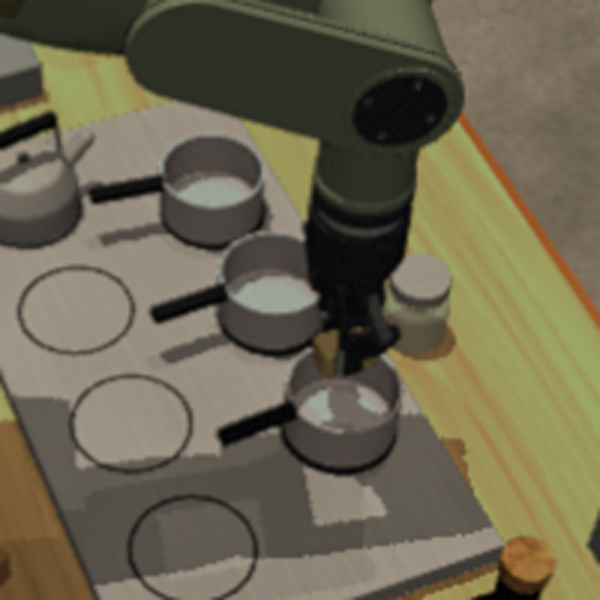

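The bar is held over pan 3 at crop px (345,350). Lower it and release.

Emit:
play_rows(
  moves=[
    {"tx":1,"ty":1,"tz":-25,"wx":0,"wy":0,"wz":0,"fingers":0},
    {"tx":1,"ty":1,"tz":-50,"wx":0,"wy":0,"wz":0,"fingers":0},
    {"tx":1,"ty":1,"tz":-70,"wx":0,"wy":0,"wz":0,"fingers":0},
    {"tx":1,"ty":1,"tz":-78,"wx":0,"wy":0,"wz":0,"fingers":0},
    {"tx":1,"ty":1,"tz":-78,"wx":0,"wy":0,"wz":0,"fingers":0.42},
    {"tx":1,"ty":1,"tz":-78,"wx":0,"wy":0,"wz":0,"fingers":0.42},
    {"tx":1,"ty":1,"tz":-78,"wx":0,"wy":0,"wz":0,"fingers":0.42},
    {"tx":1,"ty":1,"tz":-50,"wx":0,"wy":0,"wz":0,"fingers":0.42},
    {"tx":1,"ty":1,"tz":-20,"wx":0,"wy":0,"wz":0,"fingers":0.42},
    {"tx":1,"ty":1,"tz":10,"wx":0,"wy":0,"wz":0,"fingers":0.42},
  ],
)

```text
t: 23.72
position: [0.6887, -0.1477, 0.1546]
orientation: [-3.14, -0.0, -1.572]
contact_force: [0.2, -0.1, -0.3]
finger_gap: 0.0356
```

Emit:
play_rows(
  moves=[
    {"tx":-28,"ty":-30,"tz":0,"wx":0,"wy":0,"wz":0.05,"fingers":0.55},
    {"tx":-168,"ty":-239,"tz":0,"wx":0,"wy":0,"wz":0.13,"fingers":0.55},
    {"tx":-168,"ty":-239,"tz":0,"wx":0,"wy":0,"wz":0.13,"fingers":0.55},
    {"tx":-168,"ty":-239,"tz":0,"wx":0,"wy":0,"wz":0.13,"fingers":0.55},
    {"tx":-168,"ty":-239,"tz":0,"wx":0,"wy":0,"wz":0.13,"fingers":0.55},
    {"tx":-168,"ty":-239,"tz":0,"wx":0,"wy":0,"wz":0.13,"fingers":0.55},
    {"tx":-168,"ty":-239,"tz":0,"wx":0,"wy":0,"wz":0.13,"fingers":0.55},
    {"tx":-168,"ty":-239,"tz":-30,"wx":0,"wy":0,"wz":0.13,"fingers":0.55},
    {"tx":-168,"ty":-239,"tz":-52,"wx":0,"wy":0,"wz":0.13,"fingers":0.55},
    {"tx":-168,"ty":-239,"tz":-52,"wx":0,"wy":0,"wz":0.13,"fingers":0.55},
    {"tx":-168,"ty":-239,"tz":-52,"wx":0,"wy":0,"wz":0.13,"fingers":0.55},
  ],
)

```text
t: 24.63
position: [0.5203, -0.3867, 0.1007]
orientation: [-3.142, -0.0, -1.442]
contact_force: [0.2, 0.3, 1.0]
finger_gap: 0.0467
```

```bash
python3 - <<'E'
from pans import *
p,_=grab('side','side19');
cv2.imwrite('pics/s19c.png',cv2.resize(p[130:430,250:480,::-1],(460,600),interpolation=cv2.INTER_CUBIC))
p,_=grab('top','top19');print(robot.read_state()['position'])
E
```

```text
[ 0.5218 -0.387   0.1023]
```

View pics/s19c.png

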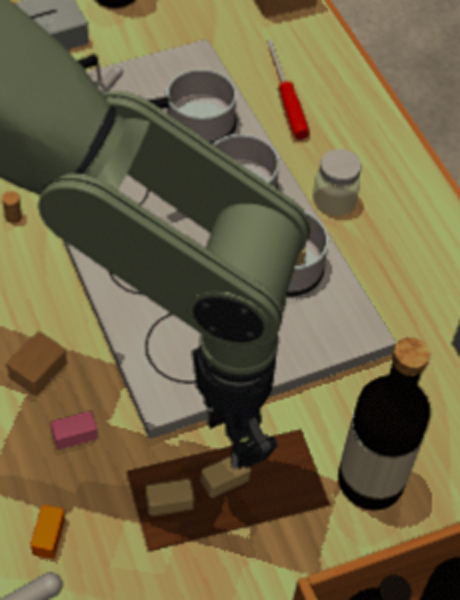

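View pics/top19.png

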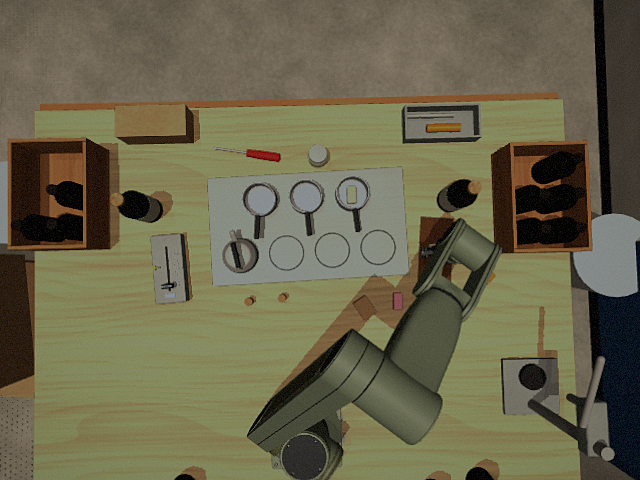

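The bar lies in pan 3, centred at top px (351,195). The gripper is over the middle bar.

Emit:
play_rows(
  moves=[
    {"tx":-1,"ty":-1,"tz":-30,"wx":0,"wy":0,"wz":0,"fingers":0.55},
    {"tx":-1,"ty":-1,"tz":-60,"wx":0,"wy":0,"wz":0,"fingers":0.55},
    {"tx":-1,"ty":-1,"tz":-75,"wx":0,"wy":0,"wz":0,"fingers":0.55},
    {"tx":-1,"ty":-1,"tz":-75,"wx":0,"wy":0,"wz":0,"fingers":0.55},
    {"tx":-1,"ty":-1,"tz":-75,"wx":0,"wy":0,"wz":0,"fingers":0},
    {"tx":-1,"ty":-1,"tz":-75,"wx":0,"wy":0,"wz":0,"fingers":0},
    {"tx":-1,"ty":-1,"tz":-75,"wx":0,"wy":0,"wz":0,"fingers":0},
    {"tx":-1,"ty":-1,"tz":-75,"wx":0,"wy":0,"wz":0,"fingers":0},
    {"tx":-1,"ty":-1,"tz":-75,"wx":0,"wy":0,"wz":0,"fingers":0},
    {"tx":-1,"ty":-1,"tz":-75,"wx":0,"wy":0,"wz":0,"fingers":0},
  ],
  squeeze=25,
)

```text
t: 25.57
position: [0.5209, -0.3883, 0.0275]
orientation: [-3.138, -0.003, -1.442]
contact_force: [0.0, 0.7, 6.4]
finger_gap: 0.0254
```

Emit:
play_rows(
  moves=[
    {"tx":0,"ty":0,"tz":40,"wx":0,"wy":0,"wz":0,"fingers":0},
    {"tx":0,"ty":0,"tz":80,"wx":0,"wy":0,"wz":0,"fingers":0},
    {"tx":0,"ty":10,"tz":115,"wx":0,"wy":0,"wz":0,"fingers":0},
    {"tx":0,"ty":50,"tz":120,"wx":0,"wy":0,"wz":-0.05,"fingers":0},
    {"tx":168,"ty":375,"tz":120,"wx":0,"wy":0,"wz":-0.13,"fingers":0},
    {"tx":168,"ty":375,"tz":120,"wx":0,"wy":0,"wz":-0.13,"fingers":0},
    {"tx":168,"ty":375,"tz":120,"wx":0,"wy":0,"wz":-0.13,"fingers":0},
    {"tx":168,"ty":375,"tz":120,"wx":0,"wy":0,"wz":-0.13,"fingers":0},
    {"tx":168,"ty":375,"tz":120,"wx":0,"wy":0,"wz":-0.13,"fingers":0},
    {"tx":168,"ty":375,"tz":120,"wx":0,"wy":0,"wz":-0.13,"fingers":0},
    {"tx":168,"ty":375,"tz":120,"wx":0,"wy":0,"wz":-0.13,"fingers":0},
    {"tx":168,"ty":375,"tz":120,"wx":0,"wy":0,"wz":-0.13,"fingers":0},
    {"tx":168,"ty":375,"tz":120,"wx":0,"wy":0,"wz":-0.13,"fingers":0},
    {"tx":168,"ty":375,"tz":120,"wx":0,"wy":0,"wz":-0.13,"fingers":0},
    {"tx":168,"ty":375,"tz":120,"wx":0,"wy":0,"wz":-0.13,"fingers":0},
    {"tx":168,"ty":375,"tz":120,"wx":0,"wy":0,"wz":-0.13,"fingers":0},
  ],
)

```text
t: 26.9
position: [0.687, -0.0128, 0.1451]
orientation: [3.141, -0.001, -1.572]
contact_force: [-0.7, -0.7, -0.9]
finger_gap: 0.0254
```

```bash
python3 - <<'E'
from pans import *
p,_=grab('side','side20');
cv2.imwrite('pics/s20c.png',cv2.resize(p[100:300,270:470,::-1],(600,600),interpolation=cv2.INTER_CUBIC))
look('top20')
E
```

```text
tcp [ 0.6868 -0.0138  0.1452] [ 3.1412 -0.0005 -1.5734]
rim [ 694.9 -147.7] 48.2 px [352. 191.] 139
rim [682.1 120.7] 48.4 px [254.1 196.4] 120
rim [670.1  -7.4] 42.0 px [302.3 207.7] 47
rim [536.4 184.5] 59.8 px [238.4 253.3] 704
```

View pics/s20c.png

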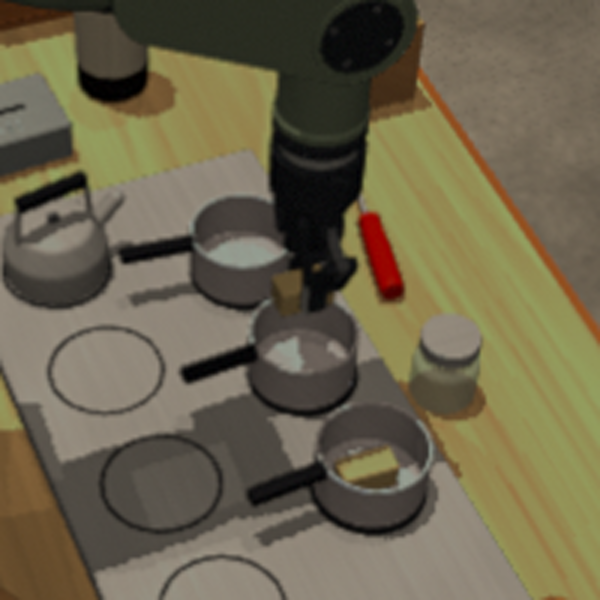

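The bar is over pan 2. Lower it and release.

Emit:
play_rows(
  moves=[
    {"tx":1,"ty":0,"tz":-25,"wx":0,"wy":0,"wz":0,"fingers":0},
    {"tx":1,"ty":0,"tz":-50,"wx":0,"wy":0,"wz":0,"fingers":0},
    {"tx":1,"ty":0,"tz":-72,"wx":0,"wy":0,"wz":0,"fingers":0},
    {"tx":1,"ty":0,"tz":-81,"wx":0,"wy":0,"wz":0,"fingers":0},
    {"tx":1,"ty":0,"tz":-81,"wx":0,"wy":0,"wz":0,"fingers":0.42},
    {"tx":1,"ty":0,"tz":-81,"wx":0,"wy":0,"wz":0,"fingers":0.42},
    {"tx":1,"ty":0,"tz":-81,"wx":0,"wy":0,"wz":0,"fingers":0.42},
    {"tx":1,"ty":0,"tz":-50,"wx":0,"wy":0,"wz":0,"fingers":0.42},
    {"tx":1,"ty":0,"tz":-20,"wx":0,"wy":0,"wz":0,"fingers":0.42},
    {"tx":1,"ty":0,"tz":10,"wx":0,"wy":0,"wz":0,"fingers":0.42},
  ],
)

```text
t: 27.83
position: [0.6889, -0.0127, 0.1579]
orientation: [-3.139, -0.0, -1.572]
contact_force: [0.0, 0.1, 0.9]
finger_gap: 0.0356
```

Emit:
play_rows(
  moves=[
    {"tx":-235,"ty":-379,"tz":0,"wx":0,"wy":0,"wz":-0.158,"fingers":0.55},
    {"tx":-235,"ty":-379,"tz":0,"wx":0,"wy":0,"wz":-0.158,"fingers":0.55},
    {"tx":-235,"ty":-379,"tz":0,"wx":0,"wy":0,"wz":-0.158,"fingers":0.55},
    {"tx":-235,"ty":-379,"tz":0,"wx":0,"wy":0,"wz":-0.158,"fingers":0.55},
    {"tx":-235,"ty":-379,"tz":0,"wx":0,"wy":0,"wz":-0.158,"fingers":0.55},
    {"tx":-235,"ty":-379,"tz":0,"wx":0,"wy":0,"wz":-0.158,"fingers":0.55},
    {"tx":-235,"ty":-379,"tz":0,"wx":0,"wy":0,"wz":-0.158,"fingers":0.55},
    {"tx":-235,"ty":-379,"tz":0,"wx":0,"wy":0,"wz":-0.158,"fingers":0.55},
    {"tx":-235,"ty":-379,"tz":0,"wx":0,"wy":0,"wz":-0.158,"fingers":0.55},
    {"tx":-235,"ty":-379,"tz":0,"wx":0,"wy":0,"wz":-0.158,"fingers":0.55},
    {"tx":-235,"ty":-379,"tz":0,"wx":0,"wy":0,"wz":-0.158,"fingers":0.55},
    {"tx":-235,"ty":-379,"tz":-30,"wx":0,"wy":0,"wz":-0.158,"fingers":0.55},
    {"tx":-235,"ty":-379,"tz":-55,"wx":0,"wy":0,"wz":-0.158,"fingers":0.55},
    {"tx":-235,"ty":-379,"tz":-55,"wx":0,"wy":0,"wz":-0.158,"fingers":0.55},
    {"tx":-235,"ty":-379,"tz":-55,"wx":0,"wy":0,"wz":-0.158,"fingers":0.55},
  ],
)

```text
t: 29.08
position: [0.4533, -0.3916, 0.1007]
orientation: [3.142, -0.0, -1.73]
contact_force: [1.5, 0.8, 0.0]
finger_gap: 0.0469
```

```bash
python3 - <<'E'
from pans import *
p,_=grab('side','side21');
cv2.imwrite('pics/s21c.png',cv2.resize(p[130:430,250:480,::-1],(460,600),interpolation=cv2.INTER_CUBIC))
look('top21')
E
```

```text
tcp [ 0.4547 -0.3922  0.1023] [-3.1381 -0.0023 -1.7295]
rim [ 694.9 -147.6] 48.3 px [351.9 191.1] 139
rim [688.  -12.9] 48.1 px [304.7 193.9] 144
rim [682.4 120.4] 48.3 px [258.1 197.1] 147
rim [536.5 183.3] 60.1 px [238.5 253.3] 713
```

View pics/s21c.png

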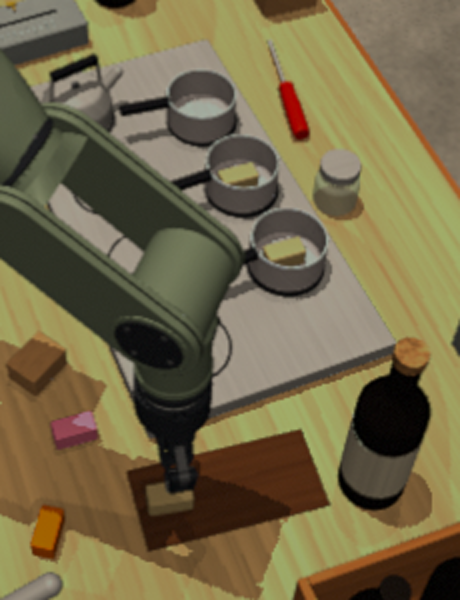

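Bars lie in pans 2 and 3. Now grip the last bar.

Emit:
play_rows(
  moves=[
    {"tx":-2,"ty":-1,"tz":-30,"wx":0,"wy":0,"wz":0,"fingers":0.55},
    {"tx":-2,"ty":-1,"tz":-60,"wx":0,"wy":0,"wz":0,"fingers":0.55},
    {"tx":-2,"ty":-1,"tz":-75,"wx":0,"wy":0,"wz":0,"fingers":0.55},
    {"tx":-2,"ty":-1,"tz":-75,"wx":0,"wy":0,"wz":0,"fingers":0.55},
    {"tx":-2,"ty":-1,"tz":-75,"wx":0,"wy":0,"wz":0,"fingers":0},
    {"tx":-2,"ty":-1,"tz":-75,"wx":0,"wy":0,"wz":0,"fingers":0},
    {"tx":-2,"ty":-1,"tz":-75,"wx":0,"wy":0,"wz":0,"fingers":0},
    {"tx":-2,"ty":-1,"tz":-75,"wx":0,"wy":0,"wz":0,"fingers":0},
    {"tx":-2,"ty":-1,"tz":-75,"wx":0,"wy":0,"wz":0,"fingers":0},
    {"tx":-2,"ty":-1,"tz":-75,"wx":0,"wy":0,"wz":0,"fingers":0},
  ],
  squeeze=25,
)

```text
t: 30.02
position: [0.4528, -0.3935, 0.0273]
orientation: [-3.137, -0.002, -1.73]
contact_force: [0.4, 1.1, 6.6]
finger_gap: 0.0254
```

Emit:
play_rows(
  moves=[
    {"tx":0,"ty":0,"tz":40,"wx":0,"wy":0,"wz":0,"fingers":0},
    {"tx":0,"ty":0,"tz":80,"wx":0,"wy":0,"wz":0,"fingers":0},
    {"tx":5,"ty":10,"tz":115,"wx":0,"wy":0,"wz":0,"fingers":0},
    {"tx":20,"ty":45,"tz":120,"wx":0,"wy":0,"wz":0.05,"fingers":0},
    {"tx":230,"ty":514,"tz":120,"wx":0,"wy":0,"wz":0.158,"fingers":0},
    {"tx":230,"ty":514,"tz":120,"wx":0,"wy":0,"wz":0.158,"fingers":0},
    {"tx":230,"ty":514,"tz":120,"wx":0,"wy":0,"wz":0.158,"fingers":0},
    {"tx":230,"ty":514,"tz":120,"wx":0,"wy":0,"wz":0.158,"fingers":0},
    {"tx":230,"ty":514,"tz":120,"wx":0,"wy":0,"wz":0.158,"fingers":0},
    {"tx":230,"ty":514,"tz":120,"wx":0,"wy":0,"wz":0.158,"fingers":0},
    {"tx":230,"ty":514,"tz":120,"wx":0,"wy":0,"wz":0.158,"fingers":0},
    {"tx":230,"ty":514,"tz":120,"wx":0,"wy":0,"wz":0.158,"fingers":0},
    {"tx":230,"ty":514,"tz":120,"wx":0,"wy":0,"wz":0.158,"fingers":0},
    {"tx":230,"ty":514,"tz":120,"wx":0,"wy":0,"wz":0.158,"fingers":0},
    {"tx":230,"ty":514,"tz":120,"wx":0,"wy":0,"wz":0.158,"fingers":0},
    {"tx":230,"ty":514,"tz":120,"wx":0,"wy":0,"wz":0.158,"fingers":0},
    {"tx":230,"ty":514,"tz":120,"wx":0,"wy":0,"wz":0.158,"fingers":0},
    {"tx":230,"ty":514,"tz":120,"wx":0,"wy":0,"wz":0.158,"fingers":0},
    {"tx":230,"ty":514,"tz":120,"wx":0,"wy":0,"wz":0.158,"fingers":0},
    {"tx":230,"ty":514,"tz":120,"wx":0,"wy":0,"wz":0.158,"fingers":0},
  ],
)

```text
t: 31.68
position: [0.6807, 0.1202, 0.1451]
orientation: [3.141, -0.001, -1.573]
contact_force: [0.5, 0.3, 0.3]
finger_gap: 0.0255
```

```bash
python3 - <<'E'
from pans import *
p,_=grab('side','side22');
cv2.imwrite('pics/s22c.png',cv2.resize(p[80:300,240:460,::-1],(600,600),interpolation=cv2.INTER_CUBIC))
look('top22')
E
```

```text
tcp [0.6809 0.1197 0.1453] [ 3.1412 -0.0006 -1.5739]
rim [ 691.3 -147.8] 51.7 px [352.1 191.6] 144
rim [688.  -12.9] 48.1 px [304.7 193.8] 142
```

View pics/s22c.png

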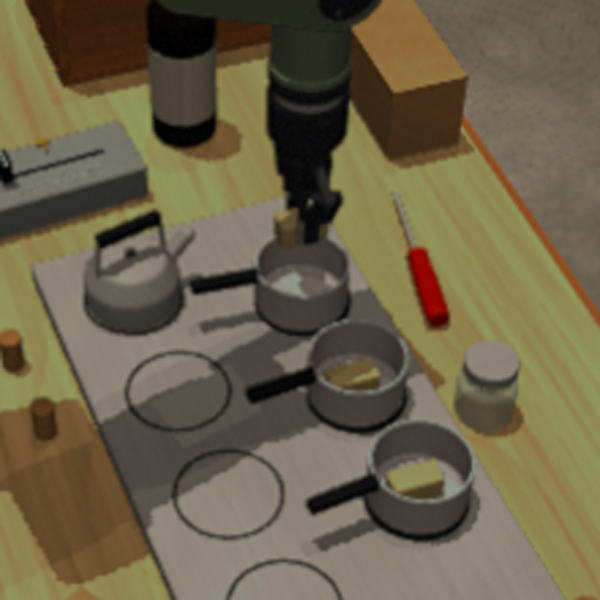

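Emit:
play_rows(
  moves=[
    {"tx":1,"ty":1,"tz":-25,"wx":0,"wy":0,"wz":0,"fingers":0},
    {"tx":1,"ty":1,"tz":-50,"wx":0,"wy":0,"wz":0,"fingers":0},
    {"tx":1,"ty":1,"tz":-72,"wx":0,"wy":0,"wz":0,"fingers":0},
    {"tx":1,"ty":1,"tz":-81,"wx":0,"wy":0,"wz":0,"fingers":0},
    {"tx":1,"ty":1,"tz":-81,"wx":0,"wy":0,"wz":0,"fingers":0.42},
    {"tx":1,"ty":1,"tz":-81,"wx":0,"wy":0,"wz":0,"fingers":0.42},
    {"tx":1,"ty":1,"tz":-81,"wx":0,"wy":0,"wz":0,"fingers":0.42},
    {"tx":1,"ty":1,"tz":-50,"wx":0,"wy":0,"wz":0,"fingers":0.42},
    {"tx":1,"ty":1,"tz":-10,"wx":0,"wy":0,"wz":0,"fingers":0.42},
    {"tx":1,"ty":1,"tz":30,"wx":0,"wy":0,"wz":0,"fingers":0.42},
    {"tx":1,"ty":1,"tz":70,"wx":0,"wy":0,"wz":0,"fingers":0.42},
  ],
)

```text
t: 32.7
position: [0.6826, 0.1224, 0.2189]
orientation: [-3.139, 0.0, -1.572]
contact_force: [1.1, -0.3, 0.4]
finger_gap: 0.0361
```

Emit:
play_rows(
  moves=[
    {"tx":-30,"ty":-25,"tz":20,"wx":0,"wy":0,"wz":0,"fingers":0.5},
    {"tx":-330,"ty":-100,"tz":20,"wx":0,"wy":0,"wz":0,"fingers":0.5},
    {"tx":-330,"ty":-100,"tz":20,"wx":0,"wy":0,"wz":0,"fingers":0.5},
    {"tx":-330,"ty":-100,"tz":20,"wx":0,"wy":0,"wz":0,"fingers":0.5},
    {"tx":-330,"ty":-100,"tz":20,"wx":0,"wy":0,"wz":0,"fingers":0.5},
    {"tx":-330,"ty":-100,"tz":20,"wx":0,"wy":0,"wz":0,"fingers":0.5},
    {"tx":-330,"ty":-100,"tz":20,"wx":0,"wy":0,"wz":0,"fingers":0.5},
    {"tx":-330,"ty":-100,"tz":20,"wx":0,"wy":0,"wz":0,"fingers":0.5},
    {"tx":-330,"ty":-100,"tz":20,"wx":0,"wy":0,"wz":0,"fingers":0.5},
    {"tx":-330,"ty":-100,"tz":20,"wx":0,"wy":0,"wz":0,"fingers":0.5},
  ],
)

```text
t: 33.53
position: [0.3484, 0.0218, 0.2365]
orientation: [-3.14, -0.0, -1.573]
contact_force: [-0.4, -0.7, 0.5]
finger_gap: 0.0428
```

```bash
python3 - <<'E'
from pans import *
look('top23')
f=np.load('pics/top23.npz');p=f['p']
cv2.imwrite('pics/t23c.png',cv2.resize(p[160:310,145:415,::-1],(800,444),interpolation=cv2.INTER_CUBIC))
d=f['d'];g=p.max(2).astype(int)
X=cloud('top',d);z=X[...,2]
s=slice(225,285),slice(222,262);m=np.zeros(g.shape,bool);m[s]=(g[s]<50)&(z[s]>.115)&(d[s]>0)
v,u=np.nonzero(m);q=plane('top',np.c_[u,v],.134);print('kettlebar',cv2.minAreaRect((q[:,:2]*1000).astype(np.float32)))
E
```

```text
tcp [0.3514 0.0222 0.2369] [-3.1366  0.0001 -1.5729]
rim [702.7 154.7] 51.4 px [245.8 189.8] 159
rim [ 691.3 -147.8] 51.7 px [351.7 191.1] 142
rim [687.8 -13. ] 48.2 px [305.  194.1] 141
rim [536.4 184.5] 59.8 px [238.3 253.2] 707
kettlebar ((522.2091064453125, 179.65667724609375), (70.6539077758789, 13.93832015991211), 14.275396347045898)
```

View pics/t23c.png

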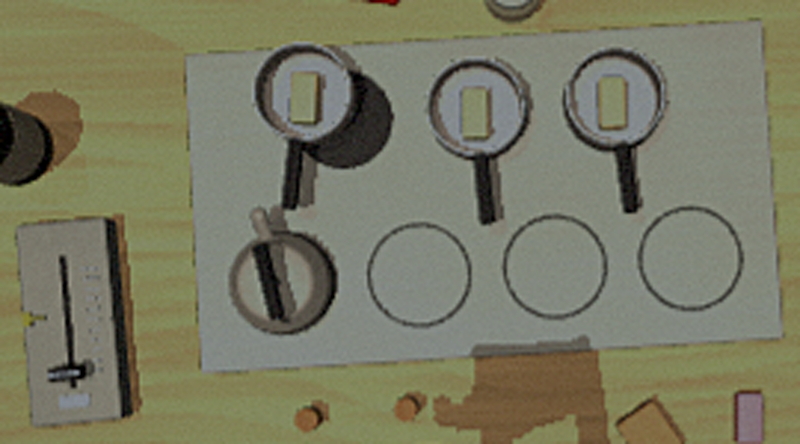

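Pan 1 has been knocked aside, to px (247,191), and its plate now shows at right. The kettle and the other pans are fine. I measure pan 1 and its handle to mend it.

```bash
python3 - <<'E'
from meas import *
f=np.load('pics/top23.npz');p=f['p'];d=f['d'];g=p.max(2).astype(int)
X=cloud('top',d);z=X[...,2]
s=slice(206,234),slice(236,252);m=np.zeros(g.shape,bool);m[s]=(g[s]<70)&(z[s]>.06)&(z[s]<.1)
v,u=np.nonzero(m);q=plane('top',np.c_[u,v],.086);print(len(q),q.mean(0),q.min(0),q.max(0),cv2.minAreaRect((q[:,:2]*1000).astype(np.float32)))
print(cv2.fitLine(q[:,:2].astype(np.float32),cv2.DIST_L2,0,.01,.01).ravel())
# rim circle
c=cv2.HoughCircles(cv2.resize(p[168:216,222:275,1],None,fx=6,fy=6,interpolation=cv2.INTER_CUBIC),cv2.HOUGH_GRADIENT,1,500,param1=80,param2=15,minRadius=88,maxRadius=110);print(c)
a,b,r=c[0,0];print(plane('top',[[(a+.5)/6-.5+222,(b+.5)/6-.5+168]],.085),r/6)
E
```

```text
125 [0.6263 0.163  0.086 ] [0.5926 0.141  0.086 ] [0.6583 0.1733 0.086 ] ((628.0953369140625, 163.3130645751953), (24.570043563842773, 70.06426239013672), 72.29653930664062)
[ 0.9911 -0.1333  0.6263  0.163 ]
[[[149.5 140.5  97.1]]]
[[0.7039 0.1531 0.085 ]] 16.183332
```

Emit:
play_rows(
  moves=[
    {"tx":277,"ty":141,"tz":0,"wx":0,"wy":0,"wz":-0.118,"fingers":0.42},
    {"tx":277,"ty":141,"tz":0,"wx":0,"wy":0,"wz":-0.118,"fingers":0.42},
    {"tx":277,"ty":141,"tz":0,"wx":0,"wy":0,"wz":-0.118,"fingers":0.42},
    {"tx":277,"ty":141,"tz":0,"wx":0,"wy":0,"wz":-0.118,"fingers":0.42},
    {"tx":277,"ty":141,"tz":0,"wx":0,"wy":0,"wz":-0.118,"fingers":0.42},
    {"tx":277,"ty":141,"tz":0,"wx":0,"wy":0,"wz":-0.118,"fingers":0.42},
    {"tx":277,"ty":141,"tz":0,"wx":0,"wy":0,"wz":-0.118,"fingers":0.42},
    {"tx":277,"ty":141,"tz":0,"wx":0,"wy":0,"wz":-0.118,"fingers":0.42},
    {"tx":277,"ty":141,"tz":0,"wx":0,"wy":0,"wz":-0.118,"fingers":0.42},
    {"tx":277,"ty":141,"tz":-40,"wx":0,"wy":0,"wz":-0.118,"fingers":0.42},
    {"tx":277,"ty":141,"tz":-80,"wx":0,"wy":0,"wz":-0.118,"fingers":0.42},
    {"tx":277,"ty":141,"tz":-80,"wx":0,"wy":0,"wz":-0.118,"fingers":0.42},
    {"tx":277,"ty":141,"tz":-80,"wx":0,"wy":0,"wz":-0.118,"fingers":0.42},
  ],
)

```text
t: 34.67
position: [0.6287, 0.1633, 0.1539]
orientation: [3.138, -0.001, -1.69]
contact_force: [0.1, 0.3, 0.2]
finger_gap: 0.0359
```

```bash
python3 - <<'E'
from pans import *
p,_=grab('side','side24');
cv2.imwrite('pics/s24c.png',cv2.resize(p[80:240,240:440,::-1],(750,600),interpolation=cv2.INTER_CUBIC))
print(robot.read_state()['position'])
E
```

```text
[0.6303 0.1636 0.1564]
```

View pics/s24c.png

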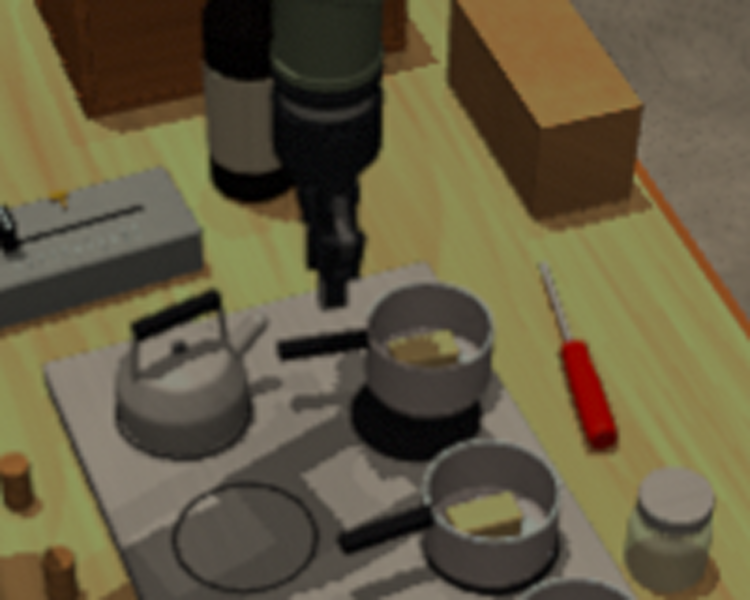

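The gripper is above pan 1's handle at crop px (330,340) and clear of the spout.

Emit:
play_rows(
  moves=[
    {"tx":0,"ty":0,"tz":-30,"wx":0,"wy":0,"wz":0,"fingers":0.42},
    {"tx":0,"ty":0,"tz":-55,"wx":0,"wy":0,"wz":0,"fingers":0.42},
    {"tx":0,"ty":0,"tz":-74,"wx":0,"wy":0,"wz":0,"fingers":0.42},
    {"tx":0,"ty":0,"tz":-74,"wx":0,"wy":0,"wz":0,"fingers":0.42},
    {"tx":0,"ty":0,"tz":-74,"wx":0,"wy":0,"wz":0,"fingers":0},
    {"tx":0,"ty":0,"tz":-74,"wx":0,"wy":0,"wz":0,"fingers":0},
    {"tx":0,"ty":0,"tz":-74,"wx":0,"wy":0,"wz":0,"fingers":0},
    {"tx":0,"ty":0,"tz":-74,"wx":0,"wy":0,"wz":0,"fingers":0},
    {"tx":0,"ty":0,"tz":-74,"wx":0,"wy":0,"wz":0,"fingers":0},
    {"tx":0,"ty":0,"tz":-74,"wx":0,"wy":0,"wz":0,"fingers":0},
  ],
  squeeze=30,
)

```text
t: 35.55
position: [0.6312, 0.1639, 0.0841]
orientation: [-3.136, 0.002, -1.69]
contact_force: [-0.1, -0.8, 7.0]
finger_gap: 0.0144
```

```bash
python3 - <<'E'
from pans import *
look('top25')
E
```

```text
tcp [0.6312 0.1639 0.0841] [-3.1361  0.0018 -1.6899]
rim [705.9 155.7] 48.5 px [249.2 184.5] 102
rim [ 691.3 -147.8] 51.7 px [351.8 191.4] 145
rim [687.8 -13. ] 48.2 px [305.1 194. ] 141
```

Emit:
play_rows(
  moves=[
    {"tx":-1,"ty":-5,"tz":0,"wx":0,"wy":0,"wz":0,"fingers":0},
    {"tx":-3,"ty":-14,"tz":0,"wx":0,"wy":0,"wz":0,"fingers":0},
    {"tx":-8,"ty":-24,"tz":0,"wx":0,"wy":0,"wz":0,"fingers":0},
    {"tx":-15,"ty":-31,"tz":0,"wx":0,"wy":0,"wz":0,"fingers":0},
    {"tx":-20,"ty":-34,"tz":0,"wx":0,"wy":0,"wz":0,"fingers":0},
    {"tx":-20,"ty":-34,"tz":0,"wx":0,"wy":0,"wz":0,"fingers":0},
    {"tx":-20,"ty":-34,"tz":0,"wx":0,"wy":0,"wz":0,"fingers":0.42},
    {"tx":-20,"ty":-34,"tz":0,"wx":0,"wy":0,"wz":0,"fingers":0.42},
    {"tx":-20,"ty":-34,"tz":0,"wx":0,"wy":0,"wz":0,"fingers":0.42},
    {"tx":-20,"ty":-34,"tz":0,"wx":0,"wy":0,"wz":0,"fingers":0.42},
    {"tx":-20,"ty":-34,"tz":40,"wx":0,"wy":0,"wz":0,"fingers":0.42},
    {"tx":-20,"ty":-34,"tz":80,"wx":0,"wy":0,"wz":0,"fingers":0.42},
    {"tx":-20,"ty":-34,"tz":115,"wx":0,"wy":0,"wz":0,"fingers":0.42},
    {"tx":-20,"ty":-34,"tz":145,"wx":0,"wy":0,"wz":0,"fingers":0.42},
  ],
)

```text
t: 36.77
position: [0.6095, 0.1296, 0.2284]
orientation: [-3.141, 0.0, -1.69]
contact_force: [0.8, 0.6, 0.3]
finger_gap: 0.0358
```

Emit:
play_rows(
  moves=[
    {"tx":-280,"ty":-100,"tz":0,"wx":0,"wy":0,"wz":0,"fingers":0.5},
    {"tx":-280,"ty":-100,"tz":0,"wx":0,"wy":0,"wz":0,"fingers":0.5},
    {"tx":-280,"ty":-100,"tz":0,"wx":0,"wy":0,"wz":0,"fingers":0.5},
    {"tx":-280,"ty":-100,"tz":0,"wx":0,"wy":0,"wz":0,"fingers":0.5},
    {"tx":-280,"ty":-100,"tz":0,"wx":0,"wy":0,"wz":0,"fingers":0.5},
    {"tx":-280,"ty":-100,"tz":0,"wx":0,"wy":0,"wz":0,"fingers":0.5},
    {"tx":-280,"ty":-100,"tz":0,"wx":0,"wy":0,"wz":0,"fingers":0.5},
    {"tx":-280,"ty":-100,"tz":0,"wx":0,"wy":0,"wz":0,"fingers":0.5},
    {"tx":-280,"ty":-100,"tz":0,"wx":0,"wy":0,"wz":0,"fingers":0.5},
  ],
)

```text
t: 37.52
position: [0.327, 0.029, 0.226]
orientation: [3.141, -0.0, -1.691]
contact_force: [-0.1, -0.3, -0.3]
finger_gap: 0.0428
```

```bash
cat > chk.py <<'E'
from pans import *
import sys
t=sys.argv[1]
look(t)
f=np.load(f'pics/{t}.npz');p=f['p'];d=f['d'];g=p.max(2).astype(int)
X=cloud('top',d);z=X[...,2]
cv2.imwrite(f'pics/{t}c.png',cv2.resize(p[160:310,145:415,::-1],(800,444),interpolation=cv2.INTER_CUBIC))
s=slice(225,285),slice(222,262);m=np.zeros(g.shape,bool);m[s]=(g[s]<50)&(z[s]>.115)&(d[s]>0)
v,u=np.nonzero(m)
if len(u)>20: q=plane('top',np.c_[u,v],.134);print('kettlebar',cv2.minAreaRect((q[:,:2]*1000).astype(np.float32)))
for cu,cv_ in((260,197),(305,195),(351,193)):
    s=slice(cv_-22,cv_+23),slice(cu-22,cu+23)
    b=cv2.resize(p[s][...,1],None,fx=6,fy=6,interpolation=cv2.INTER_CUBIC)
    c=cv2.HoughCircles(b,cv2.HOUGH_GRADIENT,1,500,param1=80,param2=12,minRadius=92,maxRadius=108)
    if c is not None:
        a,b2,r=c[0,0];print('hough rim',plane('top',[[(a+.5)/6-.5+cu-22,(b2+.5)/6-.5+cv_-22]],.085)[0],r/6)
    hs=cv2.cvtColor(p[s],cv2.COLOR_RGB2HSV);m=((hs[...,1]>60)&(hs[...,2]>110)).astype(np.uint8)
    for k in comps(m,60): print('  wax px',k[2]+[cu-22,cv_-22],k[1][4],plane('top',[k[2]+[cu-22,cv_-22]],.063)[0])
E
python3 chk.py top26
```

```text
tcp [0.3293 0.0294 0.2264] [-3.1398  0.0003 -1.6907]
rim [ 694.9 -147.6] 48.3 px [351.8 190.9] 135
rim [688.  -12.9] 48.1 px [304.8 194. ] 138
rim [687.1 120.4] 48.3 px [257.7 196.3] 146
rim [536.4 184.5] 59.8 px [238.4 253.2] 727
kettlebar ((522.486083984375, 180.08297729492188), (71.38404083251953, 13.948963165283203), 13.645025253295898)
hough rim [0.6864 0.1192 0.085 ] 16.233334
hough rim [ 0.6857 -0.0144  0.085 ] 16.25
hough rim [ 0.6921 -0.1482  0.085 ] 16.066668
  wax px [351.2708 192.8021] 96 [ 0.6947 -0.1471  0.063 ]
```

View pics/top26c.png

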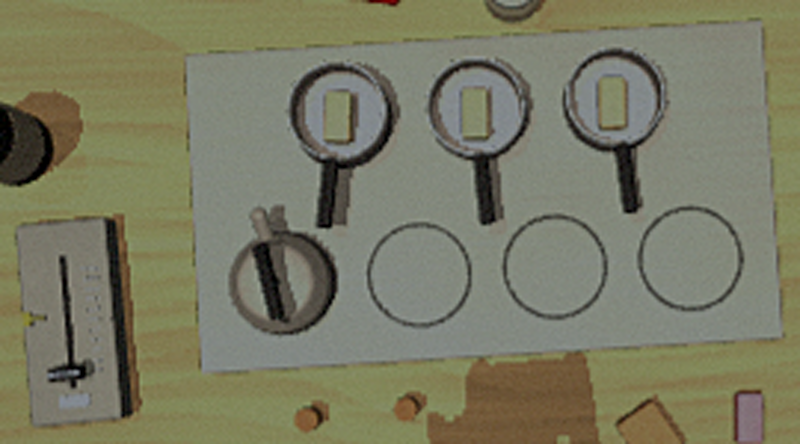

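All pans, the kettle and the wax check out, with the fader at off. Now the pointer against the cap, close up.

```bash
python3 - <<'E'
from h import *
ps=[robot.read_camera('top')[0].astype(float) for _ in range(4)]+[np.load('pics/top26.npz')['p'].astype(float)]
p=np.mean(ps,0); np.save('pics/avg.npy',p)
print(robot.read_state()['position'])
a=cv2.resize(np.clip(p[:,:,::-1]*1.5,0,255).astype(np.uint8)[250:306,148:196],None,fx=10,fy=10,interpolation=cv2.INTER_CUBIC)
cv2.imwrite('pics/c27.png',a)
for v in range(260,274): print(v,p[v,150:166].astype(int)[:, 2])
E
```

```text
[0.33093531 0.02981982 0.22610607]
260 [ 80  78  94 117 108 108 105 109 107 108 107 108 108 109 113 115]
261 [ 79  78  91 113 111 110 107 109 105 104 109 108 106 110 113 115]
262 [ 80  74  86 114 111 110 109 107 107 105 106 107 108 110 112 116]
263 [ 75  72  72 116 109 108 109 111 109 108 107 109 110 107 110 113]
264 [ 79  73  63 115 116 115 112 112 110 108 107 108 109 108 110 114]
265 [ 78  73  66  84  82  78 118 114 114 111 110 109 110 108 112 113]
266 [ 79  82  67  50  48  39  88  85  80  81  85 113 111 109 109 113]
267 [ 83  87  71  53  56  49  54  47  46  46  49 115 109 108 109 113]
268 [ 87  85  76  54  53  43  68  98  95  93  91 112 106 107 111 112]
269 [ 86  84  83  48  49  26  73 115 111 112 111 109 110 107 110 113]
270 [ 87  85  87  84  97  93  99 109 108 109 111 108 109 108 108 114]
271 [ 86  89  87  92 115 111 112 108 109 109 109 107 108 108 109 113]
272 [ 85  85  83  92 114 107 108 107 109 108 108 108 106 110 109 110]
273 [ 80  80  78  88 114 106 105 108 107 109 109 109 107 109 106 110]
```

View pics/c27.png

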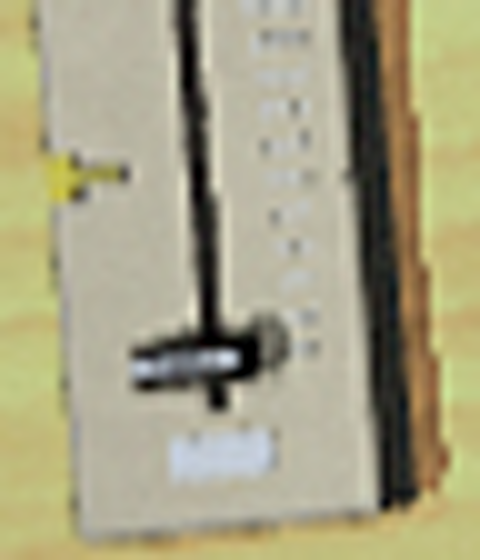

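```bash
python3 - <<'E'
from meas import *
p=np.load('pics/avg.npy');g=p.mean(2)
for v in range(281,292): print(v,g[v,160:178].astype(int))
def P(u,v,z): return plane('top',[[u,v]],z)[0]
# box edge direction on z=.045
pt=P(158,266.98,.047);pw=P(154,267.3,.047);print('ptr',pt,pw)
yaw=.071;e=np.array([np.cos(yaw),np.sin(yaw)])
# white line per-col weighted
c=[]
for u in range(162,172):
    w=np.clip(g[283:289,u]-60,0,None);c.append((u,(w*np.arange(283,289)).sum()/w.sum(),w.sum()))
c=np.array(c);print(c)
L=plane('top',c[:,:2],.075);print(L[:,:2])
for q in L[2:8]: print('stroke',(pt[:2]-q[:2])@e,(pw[:2]-q[:2])@e)
# initial image for the same
q=np.load('pics/top0.npz')['p'].astype(float).mean(2)
for v in range(252,263): print(v,q[v,157:175].astype(int))
E
```

```text
281 [116 118 117 117 120 121 128 134  10  31 117 127 127  95  95  95 128 129]
282 [118 116 119 121 124 125 101 108  15  23  81 106  94  57  72  67  99 127]
283 [116 119 123 104  94  87  51  45   8   4  31  47  29  29  71  73  68 127]
284 [116  91  81  57  30  14  20  12   8   8  14   1   0   1  71  68  63 118]
285 [114  48  25  26  59  63  67  67 102 103 135 101   0   2  72  58  56 120]
286 [118 118 127  96 107  81  81  84  95  90 114  84   0   2  55  59  99 127]
287 [119 105 101  80  75  52  52  54  36  28  17   1   7  40  99  93 114 123]
288 [116  67  12  17  42  41  39  68  47  12  46  99  94  97 116 109 115 122]
289 [118 106  95  99 106 104 106 108  81   7  40 131 121 117 115 116 120 119]
290 [119 119 120 120 124 122 124 121  97  18  39 128 122 119 118 122 119 120]
291 [118 117 117 115 115 118 118 121 112  96 102 121 118 117 117 119 118 118]
ptr [0.4935 0.4186 0.047 ] [0.4929 0.4302 0.047 ]
[[162.     285.01   194.2   ]
 [163.     284.8945 102.3333]
 [164.     285.114   97.6667]
 [165.     284.3825  51.9333]
 [166.     285.7421  29.4667]
 [167.     286.2053  40.6   ]
 [168.     2
[... 720 characters left out ...]
54 [123 119 122 104 102  85  78  85  68  12  23  48  43  39  48  75 108 111]
255 [120 118  62  47  54  29  11  19  11  12   8  17   0   0  31  73  68 126]
256 [118 121  28  37  60  61  64  68 100 106 142 142  19   0  25  70  60 123]
257 [119 124 127 102 109  78  86  83  91  91 104 108  11   7  14  61  61 135]
258 [119 121  94  63  68  50  56  45  40  32  21  29   0   0   8 107 100 125]
259 [117 115  44   2  15   6  12  42  43   2  21  42  75 106  96 118 114 111]
260 [116 115 104  99 105 107 111 102 105  30  22  43 114 117 114 112 106 124]
261 [119 122 122 120 123 119 124 123 129  64  13  52 132 116 116 118 113 126]
262 [114 122 120 113 117 118 122 119 126  75  14  74 128 121 120 119 119 121]
```

By camera, the cap must travel about 55.5 mm up from the stop, so its middle ends at x ≈ .4955. I move over the cap.

Emit:
play_rows(
  moves=[
    {"tx":109,"ty":358,"tz":-60,"wx":0,"wy":0,"wz":1.762,"fingers":0.5},
    {"tx":109,"ty":358,"tz":-60,"wx":0,"wy":0,"wz":1.762,"fingers":0.5},
    {"tx":109,"ty":358,"tz":-60,"wx":0,"wy":0,"wz":1.762,"fingers":0.5},
    {"tx":109,"ty":358,"tz":-60,"wx":0,"wy":0,"wz":1.762,"fingers":0.5},
    {"tx":109,"ty":358,"tz":-60,"wx":0,"wy":0,"wz":1.762,"fingers":0.5},
    {"tx":109,"ty":358,"tz":-60,"wx":0,"wy":0,"wz":1.762,"fingers":0.5},
    {"tx":109,"ty":358,"tz":-60,"wx":0,"wy":0,"wz":1.762,"fingers":0.5},
    {"tx":109,"ty":358,"tz":-60,"wx":0,"wy":0,"wz":1.762,"fingers":0.5},
    {"tx":109,"ty":358,"tz":-60,"wx":0,"wy":0,"wz":1.762,"fingers":0.5},
    {"tx":109,"ty":358,"tz":-60,"wx":0,"wy":0,"wz":1.762,"fingers":0.5},
    {"tx":109,"ty":358,"tz":-60,"wx":0,"wy":0,"wz":1.762,"fingers":0.5},
    {"tx":109,"ty":358,"tz":-60,"wx":0,"wy":0,"wz":1.762,"fingers":0.5},
    {"tx":109,"ty":358,"tz":-60,"wx":0,"wy":0,"wz":1.762,"fingers":0.5},
    {"tx":109,"ty":358,"tz":-60,"wx":0,"wy":0,"wz":1.762,"fingers":0.5},
    {"tx":109,"ty":358,"tz":-60,"wx":0,"wy":0,"wz":1.762,"fingers":0.5},
    {"tx":109,"ty":358,"tz":-60,"wx":0,"wy":0,"wz":1.762,"fingers":0.5},
    {"tx":109,"ty":358,"tz":-60,"wx":0,"wy":0,"wz":1.762,"fingers":0.5},
    {"tx":109,"ty":358,"tz":-60,"wx":0,"wy":0,"wz":1.762,"fingers":0.5},
    {"tx":109,"ty":358,"tz":-60,"wx":0,"wy":0,"wz":1.762,"fingers":0.5},
    {"tx":109,"ty":358,"tz":-60,"wx":0,"wy":0,"wz":1.762,"fingers":0.5},
  ],
)

```text
t: 39.43
position: [0.4385, 0.3875, 0.1661]
orientation: [-3.142, -0.0, 0.071]
contact_force: [-0.3, 0.4, -0.8]
finger_gap: 0.0428
```

```bash
python3 - <<'E'
from pans import *
p,_=grab('side','side28');
cv2.imwrite('pics/s28c.png',cv2.resize(p[60:210,180:380,::-1],None,fx=4,fy=4,interpolation=cv2.INTER_CUBIC))
s=robot.read_state();print(s['position'],s['orientation'])
look('top28')
E
```

```text
[0.4385 0.3875 0.1661] [-3.1415 -0.0002  0.0714]
tcp [0.4384 0.3875 0.1661] [-3.1415 -0.0002  0.0715]
rim [ 691.3 -147.8] 51.7 px [351.9 191.4] 142
rim [688.  -12.9] 48.1 px [305.1 194. ] 138
rim [686.6 120.4] 48.5 px [257.2 196.3] 153
rim [536.2 183.5] 60.2 px [238.4 253.2] 710
```

View pics/s28c.png

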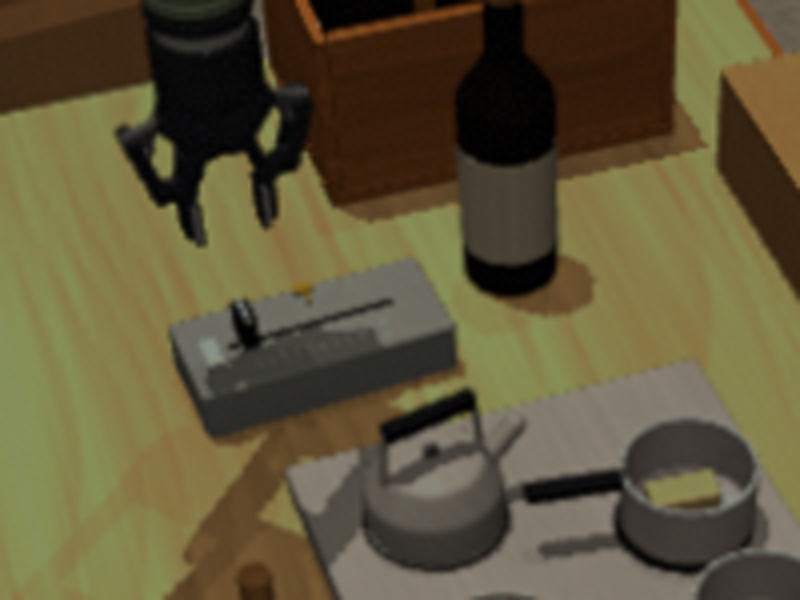

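Emit:
play_rows(
  moves=[
    {"tx":1,"ty":0,"tz":-40,"wx":0,"wy":0,"wz":0,"fingers":0.5},
    {"tx":1,"ty":0,"tz":-75,"wx":0,"wy":0,"wz":0,"fingers":0.5},
    {"tx":1,"ty":0,"tz":-92,"wx":0,"wy":0,"wz":0,"fingers":0.5},
    {"tx":1,"ty":0,"tz":-92,"wx":0,"wy":0,"wz":0,"fingers":0.5},
    {"tx":1,"ty":0,"tz":-92,"wx":0,"wy":0,"wz":0,"fingers":0},
    {"tx":1,"ty":0,"tz":-92,"wx":0,"wy":0,"wz":0,"fingers":0},
    {"tx":1,"ty":0,"tz":-92,"wx":0,"wy":0,"wz":0,"fingers":0},
    {"tx":1,"ty":0,"tz":-92,"wx":0,"wy":0,"wz":0,"fingers":0},
    {"tx":1,"ty":0,"tz":-92,"wx":0,"wy":0,"wz":0,"fingers":0},
    {"tx":1,"ty":0,"tz":-92,"wx":0,"wy":0,"wz":0,"fingers":0},
  ],
  squeeze=20,
)

```text
t: 40.37
position: [0.4403, 0.3883, 0.0758]
orientation: [-3.139, -0.003, 0.072]
contact_force: [-0.4, 0.4, 6.0]
finger_gap: 0.0134
```

Emit:
play_rows(
  moves=[
    {"tx":8,"ty":0.6,"tz":2,"wx":0,"wy":0,"wz":0,"fingers":0},
    {"tx":22,"ty":1.6,"tz":2,"wx":0,"wy":0,"wz":0,"fingers":0},
    {"tx":36,"ty":2.6,"tz":2,"wx":0,"wy":0,"wz":0,"fingers":0},
    {"tx":48,"ty":3.4,"tz":2,"wx":0,"wy":0,"wz":0,"fingers":0},
    {"tx":56,"ty":4,"tz":2,"wx":0,"wy":0,"wz":0,"fingers":0},
    {"tx":56,"ty":4,"tz":2,"wx":0,"wy":0,"wz":0,"fingers":0},
    {"tx":56,"ty":4,"tz":2,"wx":0,"wy":0,"wz":0,"fingers":0},
    {"tx":56,"ty":4,"tz":2,"wx":0,"wy":0,"wz":0,"fingers":0},
  ],
)

```text
t: 41.03
position: [0.4958, 0.3923, 0.0759]
orientation: [-3.14, -0.002, 0.072]
contact_force: [0.7, 5.3, -3.8]
finger_gap: 0.0134
```

Release, rise and swing clear to check.

Emit:
play_rows(
  moves=[
    {"tx":0,"ty":0,"tz":-1,"wx":0,"wy":0,"wz":0,"fingers":0.5},
    {"tx":0,"ty":0,"tz":-1,"wx":0,"wy":0,"wz":0,"fingers":0.5},
    {"tx":0,"ty":0,"tz":-1,"wx":0,"wy":0,"wz":0,"fingers":0.5},
    {"tx":0,"ty":0,"tz":-1,"wx":0,"wy":0,"wz":0,"fingers":0.5},
    {"tx":0,"ty":0,"tz":40,"wx":0,"wy":0,"wz":0,"fingers":0.5},
    {"tx":0,"ty":0,"tz":80,"wx":0,"wy":0,"wz":0,"fingers":0.5},
    {"tx":0,"ty":0,"tz":120,"wx":0,"wy":0,"wz":0,"fingers":0.5},
    {"tx":-40,"ty":-5,"tz":150,"wx":0,"wy":0,"wz":0,"fingers":0.5},
    {"tx":-80,"ty":-15,"tz":150,"wx":0,"wy":0,"wz":0,"fingers":0.5},
    {"tx":-160,"ty":-390,"tz":150,"wx":0,"wy":0,"wz":0,"fingers":0.5},
    {"tx":-160,"ty":-390,"tz":150,"wx":0,"wy":0,"wz":0,"fingers":0.5},
    {"tx":-160,"ty":-390,"tz":150,"wx":0,"wy":0,"wz":0,"fingers":0.5},
    {"tx":-160,"ty":-390,"tz":150,"wx":0,"wy":0,"wz":0,"fingers":0.5},
    {"tx":-160,"ty":-390,"tz":150,"wx":0,"wy":0,"wz":0,"fingers":0.5},
    {"tx":-160,"ty":-390,"tz":150,"wx":0,"wy":0,"wz":0,"fingers":0.5},
    {"tx":-160,"ty":-390,"tz":150,"wx":0,"wy":0,"wz":0,"fingers":0.5},
    {"tx":-160,"ty":-390,"tz":150,"wx":0,"wy":0,"wz":0,"fingers":0.5},
    {"tx":-160,"ty":-390,"tz":150,"wx":0,"wy":0,"wz":0,"fingers":0.5},
    {"tx":-160,"ty":-390,"tz":150,"wx":0,"wy":0,"wz":0,"fingers":0.5},
  ],
)

```text
t: 42.62
position: [0.333, -0.0025, 0.2262]
orientation: [3.139, 0.001, 0.068]
contact_force: [-0.4, 0.2, -0.0]
finger_gap: 0.0423
```

```bash
python3 chk.py top30; python3 - <<'E'
from meas import *
ps=[robot.read_camera('top')[0].astype(float) for _ in range(3)]
p=np.mean(ps,0);g=p.mean(2)
for v in range(262,275): print(v,g[v,152:176].astype(int))
s,_=grab('side','side30')
a=cv2.resize(np.clip(p[:,:,::-1]*1.5,0,255).astype(np.uint8)[245:300,148:196],None,fx=8,fy=8,interpolation=cv2.INTER_CUBIC)
b=cv2.resize(s[125:170,220:295,::-1],(600,440)[:2][::1] if 0 else (416,440),interpolation=cv2.INTER_CUBIC)
cv2.imwrite('pics/c30.png',np.hstack([a,b]))
E
```

```text
tcp [ 0.3335 -0.0022  0.2263] [3.1394 0.0003 0.0669]
rim [ 695.  -147.6] 48.2 px [351.9 191.2] 137
rim [687.8 -13. ] 48.2 px [304.9 193.9] 140
rim [686.6 120.4] 48.5 px [257.5 196.3] 147
rim [536.5 183.3] 60.1 px [238.5 253.1] 710
kettlebar ((522.56689453125, 179.75051879882812), (71.3934555053711, 13.938408851623535), 14.27042293548584)
hough rim [0.6846 0.1202 0.085 ] 16.066668
hough rim [ 0.6872 -0.013   0.085 ] 15.683333
hough rim [ 0.6869 -0.1429  0.085 ] 15.883334
  wax px [351.2211 192.4421] 95 [ 0.6957 -0.1469  0.063 ]
262 [100 123 118 120 118 120 118 117 115 121 122 127 128 131  80  25  76 107
 102  97  97  92 126 122]
263 [ 87 121 118 120 120 119 121 120 122 103 104  77  85  84  38  12  50  45
  45  44  67  71  94 124]
264 [ 74 121 120 120 120 120 119  96  71  51  54  17  20  11   8   1  13   4
   0   1  61  68  75 132]
265 [ 97 107 112  88 123 121 119  81  24  30  63  62  68 101 103 137 138 142
   0   0  43  65  64 127]
266 [106  98  95  65 100  96 105 110 100 101  81  79  82 100  83 113 105 113
   0   3  30  68 102 124]
267 [110 103 104  97  86  82  81  98  70  74  50  48  49  52  26  39  14  11
   0   0  40 108 121 128]
268 [111 105 104  82  83 115 109 106  17  13  17  43  39  39  41   8  27 106
 100  97  98 116 113 125]
269 [113 102 101  49  72 119 119 122  98 102 104 110 106 101 106  10  26  92
 130 122 121 121 119 119]
270 [115 105 116 100 106 118 118 123 121 124 123 123 123 123 128  34  18  65
 131 121 122 121 122 121]
271 [115 101 123 119 117 117 117 118 118 117 118 117 117 122 127  44  23  58
 131 121 122 123 119  98]
272 [114 101 120 116 115 116 116 117 117 116 116 119 119 121 126  41  21  48
 129 124 118 121 120 107]
273 [109 100 120 116 116 116 119 116 118 113 115 115 116 122 126  65  18  51
 129 122 120 121 118 119]
274 [110  99 119 119 115 116 116 118 117 119 116 117 117 120 126  74  24  52
 131 120 115 117 115 126]
```

View pics/top30c.png

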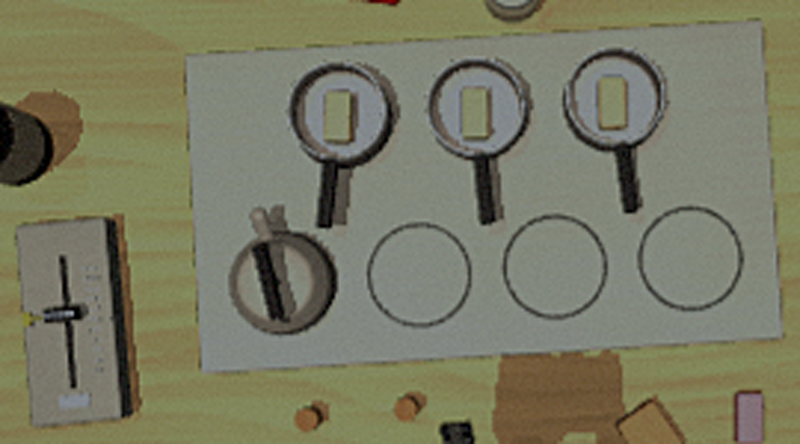

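View pics/c30.png

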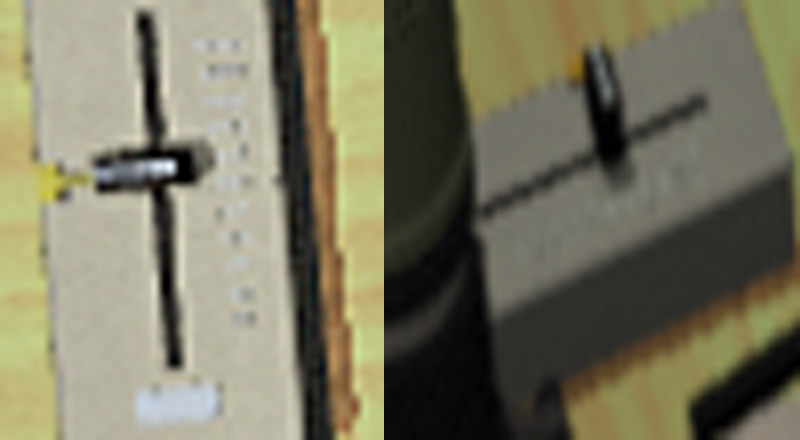

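```bash
python3 - <<'E'
from meas import *
a=plane('top',[[164.5,265.55],[161,265.9],[168,265.3]],.075);pt=plane('top',[[158,266.98],[154,267.3]],.047)
e=np.array([np.cos(.071),np.sin(.071)])
print(a,pt);print((a[:,:2]@e),(pt[:,:2]@e), robot.read_state()['t'])
E
```

```text
[[0.4971 0.3916 0.075 ]
 [0.4964 0.4015 0.075 ]
 [0.4976 0.3817 0.075 ]] [[0.4935 0.4186 0.047 ]
 [0.4929 0.4302 0.047 ]]
[0.5236 0.5236 0.5234] [0.522  0.5222] 42.8667
```

The cap's middle reads 1.5 mm past the pointer, inside the 5 mm limit. The pans, kettle and wax are all in place and the robot is clear. Handing in.

```bash
python3 -c "
from bench import robot
print(robot.hand_in())"
```

```text
the job is handed in; nothing more can be done
None
```

The changeover is finished and handed in after about 43 s; hand-in reports no verdict, so whether it passed is unknown to me.

I pulled the fader down to its stop and slid the kettle onto the empty left mark. Then I slid all three pans onto the plates and put one cream bar in each. Pan 1 was knocked about 4 cm off its plate partway through, so I regripped its handle and slid it back before touching the fader again. Last, I raised the fader to the brass pointer.

What the last camera checks showed:

| Item | Last reading | Limit |
|---|---|---|
| Kettle on its mark | about 2 mm off centre | 15 mm |
| Pans on their plates | within about 4 mm of centre | 15 mm |
| Fader cap against the pointer | about 1.5 mm past it | 5 mm |

- **Disagreement:** one circle fit put pan 3 about 9 mm off centre. The other fit, by depth, and where the arm left it gave about 2 mm, so I took it as centred.
- **Wax:** each pan visibly holds its bar. The colour check picked out only pan 3's bar, so pans 1 and 2 were confirmed by eye in the pictures.
- **Bystanders:** they looked undisturbed, though I did not measure them.

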